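# Load and tare a casting tray on the dial scale for resin

## Robot

A 7-joint arm with a two-finger parallel gripper is mounted at the origin on the work surface. World frame = base frame: x ahead of the robot, y to its left, z up, the work surface at z = 0. Lengths are in m, angles in rad, forces in N, time in s.
With the tool pointing down it reaches from about 0.425 to 0.875 m from the base axis. Payload 8.4 kg.
Tool frame: the origin (TCP) lies midway between the tips of the shut fingers; the grasp point (between the pads) lies 19 mm behind it; x points along the fingers, y is the direction in which the jaws open and shut, and the axes are right-handed (so a half turn about x gives the same grasp; the last joint's range is limited). The gripper opens to 87 mm and grips with 3 to 60 N. Pads are 19 mm wide; open, the fingers measure 117 mm over their backs; the gripper's body (75 mm by 190 mm) begins 51 mm behind the grasp point.
Start: joints at [-1.306, 0.333, 0.04, 1.465, -0.013, 1.343, -0.059], TCP at [0.231, 0.607, 0.223] pointing down, gripper open.
Joint ranges: [-2.58, 2.58], [-0.38, 2.09], [-1.3, 1.39], [0.25, 2.4], [-1.5, 4.64], [0.08, 2.09], [-2.65, 2.65]. Speed limits (rad/s): [2.22, 2.22, 2.79, 2.79, 3.14, 3.14, 3.14].

## Interface

Orientations are given as a unit quaternion [w, x, y, z].
In Python, from station import r gives the robot as it stands.
- The arm moves only by the tool move_arm, never from a script. Its arguments are lists of equal length, an entry for each row: "travel": the shift along the world's x, y, z in mm, a list of three; "angular": the turn, a rotation vector about the world's x, y, z in degrees, a list of three. In form: {"travel": [[tx, ty, tz], ...], "angular": [[rx, ry, rz], ...]}. A call has 1 to 12 rows; each row is the pose to reach, as a shift and turn from the pose commanded when the call began; what a row does not reach only later rows make up. A row lasts 1/8 s, in which the tool goes at most 62.5 mm and 10.7 degrees, less where a joint would pass 70% of its speed; a pose out of reach is approached as far as the arm can. A call with a gripper value outside its range is refused whole. "jaw" is the closure, from 0 (fully open) to 1 (shut), set as the call begins (left out, the last holds). The fingers move at their own pace and stop on an object; "newtons" is the grip in N (left out, the last holds). Time passes only in rows, so rows that repeat a pose let the fingers close. It gives the time, the measured TCP pose, the force and the opening at its end, in the units of the state.
- r.sense(): the state, without advancing time (a new reading comes with each control period).
- r.grab_frame(name): name is "scene" or "top" or "wrist"; returns a dict with "image" (384x512x3 uint8, red, green, blue), "fx", "fy", "cx", "cy" (pixels), "D" ([k1, k2, p1, p2, k3] as OpenCV has them; the pictures are not rectified), "R" (3x3) and "t" (3): a world point X has camera coordinates R X + t. Camera axes: x right, y down, z forward; pixel columns grow to the right and rows downward; lengths in m; the calibration is good to about 2 mm. A picture is of the moment at which its call begins. There is no depth.
- r.job_done(): hands the job in, once; it reports no verdict.
The state is a dict: "time_s": time; "joints": joint angles; "dq": joint speeds; "joint_efforts": joint torques, N m; "ee_pos": TCP position; "orientation": TCP orientation; "contact_force": force on the tool from outside, world axes, zero at the start; "torque": the same for the moment, N m; "grip_width": finger opening in m.
Only numpy, scipy, OpenCV 4.12 (cv2) and the standard library are available. Lean on these libraries where they do the work, as an engineer would, in place of code of your own. Each camera call takes 0.05 s, during which the arm holds its last target.

## Task

Get the casting tray on the dial scale ready for resin to be poured in by weight: lay every stone tile that is there flat in the tray, one to a cell, and lock the two blue end dams by pushing a lock rod from the dial side through all four lugs at each end of the tray, until its red handle is close up to them. Then, with everything on the scale, tare it by turning the black knob until the red zero mark lies right under the needle's tip. Set things down gently, without driving the platform onto its stop, and leave the tin, bottle, lid and spatula where they are.

Things in the scene. Friction and masses are not known exactly. Their poses are not given: they have to be found in the camera images.
- scale: Green dial platform scale fixed to the bench, an aluminium casting tray bolted on its platform behind (+x of) a white dial facing up. Origin on the bench under the tray's centre; x points from dial to tray, y along the tray, z up. Dial axis at x = -128 mm, y = 0; dial head 150 x 150 mm, rim 64 mm and window 63 mm above the bench.
- tray (a point): Centre of the tray's floor, 84 mm above the bench unloaded; axes as the scale's. Tray 284 mm (y) x 74 mm (x) outside, 66 mm wide inside, walls 10 mm high; white spacers 5 mm high, 3 mm thick at y = -69, 0, +69 mm leave four cells of 66 x 66 mm centred at y = -103.5, -34.5, +34.5, +103.5 mm. The platform sinks on a spring, 6.5 mm per kg (1500 N/m), stop at 20 mm.
- tile_a: Loose dark green stone tile, square, 60 x 60 x 24 mm, about 0.24 kg, lying flat on the bench to the left. Origin at the centre of its underside, z up, x and y parallel to its sides. May be absent (then None).
- tile_b: Loose pink stone tile, square, 60 x 60 x 24 mm, about 0.24 kg, lying flat on the bench to the left. Origin at the centre of its underside, z up, x and y parallel to its sides. May be absent (then None).
- tile_c: Loose sandy beige stone tile, square, 60 x 60 x 24 mm, about 0.24 kg, lying flat on the bench to the left. Origin at the centre of its underside, z up, x and y parallel to its sides. May be absent (then None).
- tile_d: Loose purple-brown stone tile, square, 60 x 60 x 24 mm, about 0.24 kg, lying flat on the bench to the left. Origin at the centre of its underside, z up, x and y parallel to its sides. May be absent (then None).
- platform (a joint): How far the platform has sunk, m: 0 with the tray empty, grows downward.
- needle_tip (a point): Tip of the black needle over the dial, 54 mm from the dial's axis. Driven by the platform: it turns clockwise seen from above, one turn for 3 kg (320 rad per m of sinking); it points along the scale's +x when nothing has been put on.
- zero_mark (a point): Red bar that is the zero mark of the white dial card, 54 mm from the dial's axis, at the needle tip's height. The card is turned by the tare knob; the needle is not.
- tare_grip (a point): On the dial's axis, 80 mm above the bench, at the middle of the black round tare knob (42 mm diameter, from 66 to 94 mm above the bench; grip it round its side). Turns with the knob and the dial card.
- tare (a joint): Angle of the tare knob and the dial card together, rad; grows clockwise seen from above; at 0 the zero mark points along the scale's +x. Friction 0.05 N m: it stays where it is left. Free for 9.5 rad either way.
- resin_tin: Bystander: closed yellow and steel tin, 84 mm diameter, 110 mm high. Origin under its centre.
- hardener: Bystander: white bottle with a red cap, 56 mm diameter, 120 mm high. Origin under its centre.
- pot_lid: Bystander: white round lid, 96 mm diameter, 20 mm high, lying near the robot on the left. Origin under its centre.
- spatula: Bystander: spatula lying on the bench. Origin under its middle.
- rod_a: Loose steel lock rod (one of two alike), about 0.13 kg, lying on the bench at the right. Origin at the centre of its flat red handle (44 long x 22 wide x 12 mm high), 6 mm above the bench when lying; x along the rod to its tip, y across the handle. From the handle's end runs a round shank, 12 mm diameter, 100 mm long.
- rod_a_tip (a point): Free (slightly tapered) end of rod_a's shank, on its axis, 122 mm along x from the rod's origin.
- rod_b: Loose steel lock rod (one of two alike), about 0.13 kg, lying on the bench at the right. Origin at the centre of its flat red handle (44 long x 22 wide x 12 mm high), 6 mm above the bench when lying; x along the rod to its tip, y across the handle. From the handle's end runs a round shank, 12 mm diameter, 100 mm long.
- rod_b_tip (a point): Free (slightly tapered) end of rod_b's shank, on its axis, 122 mm along x from the rod's origin.
- lugs_right (a point): Middle of the row of four ring lugs off the tray's right (-y) end; axes as the tray's; the holes' common axis is x, at y = -160 mm. Lugs 8 mm thick, 26 mm outside, 18 mm holes, at x = -30, +30 (steel, on the tray) and -19, +19 mm (blue, on the end dam): the row spans -34 to +34 mm. 88 mm above the bench unloaded. A handle cannot enter. Insert from the dial (-x) side, clear for a gripper.
- lugs_left (a point): Middle of the row of four ring lugs off the tray's left (+y) end; axes as the tray's; the holes' common axis is x, at y = +160 mm. Lugs 8 mm thick, 26 mm outside, 18 mm holes, at x = -30, +30 (steel, on the tray) and -19, +19 mm (blue, on the end dam): the row spans -34 to +34 mm. 88 mm above the bench unloaded. A handle cannot enter. Insert from the dial (-x) side, clear for a gripper.
There are look-alikes about, which are no part of the job. Leave any purple look-alike of the rod_a alone.

How it is judged:
On the way, in this order (a step that is already met when the one before it is completed fails the run):
1. all tiles lie flat in the tray's cells and a lock rod is through all four lugs at each end (x of tile_a in the frame of tray between -0.008 and 0.008 m and y of tile_a in the frame of tray between -0.113 and 0.113 m and z of tile_a in the frame of tray between -0.004 and 0.0035 m and angle between each of tile_a, tile_b, tile_c, tile_d's own z axis and vertical below 0.06 rad and x of tile_b in the frame of tray between -0.008 and 0.008 m and y of tile_b in the frame of tray between -0.113 and 0.113 m and z of tile_b in the frame of tray between -0.004 and 0.0035 m and x of tile_c in the frame of tray between -0.008 and 0.008 m and y of tile_c in the frame of tray between -0.113 and 0.113 m and z of tile_c in the frame of tray between -0.004 and 0.0035 m and x of tile_d in the frame of tray between -0.008 and 0.008 m and y of tile_d in the frame of tray between -0.113 and 0.113 m and z of tile_d in the frame of tray between -0.004 and 0.0035 m and (((x of rod_a_tip in the frame of lugs_left above 0.045 m and y of rod_a_tip in the frame of lugs_left between -0.012 and 0.012 m and z of rod_a_tip in the frame of lugs_left between -0.012 and 0.012 m and y of rod_a in the frame of lugs_left between -0.014 and 0.014 m and z of rod_a in the frame of lugs_left between -0.014 and 0.014 m) and (x of rod_b_tip in the frame of lugs_right above 0.045 m and y of rod_b_tip in the frame of lugs_right between -0.012 and 0.012 m and z of rod_b_tip in the frame of lugs_right between -0.012 and 0.012 m and y of rod_b in the frame of lugs_right between -0.014 and 0.014 m and z of rod_b in the frame of lugs_right between -0.014 and 0.014 m)) or ((x of rod_b_tip in the frame of lugs_left above 0.045 m and y of rod_b_tip in the frame of lugs_left between -0.012 and 0.012 m and z of rod_b_tip in the frame of lugs_left between -0.012 and 0.012 m and y of rod_b in the frame of lugs_left between -0.014 and 0.014 m and z of rod_b in the frame of lugs_left between -0.014 and 0.014 m) and (x of rod_a_tip in the frame of lugs_right above 0.045 m and y of rod_a_tip in the frame of lugs_right between -0.012 and 0.012 m and z of rod_a_tip in the frame of lugs_right between -0.012 and 0.012 m and y of rod_a in the frame of lugs_right between -0.014 and 0.014 m and z of rod_a in the frame of lugs_right between -0.014 and 0.014 m)))), for 0.2 s.
2. the loaded scale is tared: the zero mark is under the needle's tip (horizontal distance between zero_mark and needle_tip below 0.004 m), for 0.2 s.
At the end, for the whole second after the job is handed in: Every tile present lies flat on the tray floor in a cell (within 3.5 mm in height, tilt under 0.06 rad); a rod is through all four lugs at each end, its tip at least 11 mm beyond the last; the zero mark is within 4 mm of the needle tip seen from above; all at rest and released (all of step 1 and horizontal distance between zero_mark and needle_tip below 0.004 m and velocity of joint platform between -0.004 and 0.004 m/s and velocity of joint tare between -0.05 and 0.05 rad/s and linear speed of each of tile_a, tile_b, tile_c, tile_d, rod_a, rod_b below 0.02 m/s); the robot touches nothing.
It fails at once if the platform is driven down onto its stop (more than 18 mm) (value of joint platform above 0.018 m).
It fails at once if a bystander (tin, bottle, lid or spatula) is moved by more than 30 mm (distance of any of resin_tin, hardener, pot_lid, spatula from where it was at the start of the episode above 0.03 m).
Of tile_a, tile_b, tile_c, tile_d only 2 to 4 are there at a start; the rules pass over those that are not, and their reading is None.
At some moment in a run one of tile_a, tile_b, tile_c, tile_d, rod_a, rod_b may be knocked a few centimetres aside while the robot is not near it.
It also fails if it takes over 210 s, if anything falls off the work surface, if the arm or the gripper's body presses on something with over 40 N, if the wrist force passes 120 N, or if a joint passes its speed limit or range.

## Working session

There is one attempt and no reset: what is moved stays moved. The work goes in short steps, Python scripts to look and compute and a tool call to move; the robot and the scene stay as the last step left them, time stands still between calls to the robot, and variables do not carry over. Pictures are saved under pics/ and viewed, and the job is handed in when it is done.

Besides the shell and the picture viewer there is one more tool, called in YAML: its name, and indented under it one key for each argument. move_arm: Moves the arm, as the interface text tells. Its arguments: {"type":"object","properties":{"travel":{"type":"array"},"angular":{"type":"array"},"jaw":{"type":"number"},"newtons":{"type":"number"}},"required":["travel","angular"]}

```bash
ls; mkdir -p pics; cat > h.py <<'E'
import numpy as np, cv2
from station import r
def grab(n,fn=None):
    f=r.grab_frame(n)
    if fn: cv2.imwrite('pics/'+fn,f['image'][:,:,::-1])
    return f
def K(f): return np.array([[f['fx'],0,f['cx']],[0,f['fy'],f['cy']],[0,0,1.]])
def ray(f,px,z):
    p=cv2.undistortPoints(np.array(px,float).reshape(-1,1,2),K(f),np.array(f['D'],float)).reshape(-1,2)
    R=np.array(f['R']);t=np.array(f['t']);c=-R.T@t
    d=np.c_[p,np.ones(len(p))]@R
    return c+d*((z-c[2])/d[:,2])[:,None]
def proj(f,X):
    R=np.array(f['R']);t=np.array(f['t'])
    return cv2.projectPoints(np.array(X,float).reshape(-1,1,3),cv2.Rodrigues(R)[0],t,K(f),np.array(f['D'],float))[0].reshape(-1,2)
E
python3 - <<'E'
from h import *
s=r.sense()
for k,v in s.items(): print(k,np.round(v,3))
for n in ['scene','top','wrist']:
    f=grab(n,n+'0.png'); print(n, -np.array(f['R']).T@np.array(f['t']), f['fx'])
E
```

```text
pics
time_s 0.0
joints [-1.306  0.334  0.04   1.466 -0.013  1.343 -0.059]
dq [ 0.    -0.     0.    -0.001 -0.002 -0.002 -0.002]
joint_efforts [-0.0000e+00 -6.5637e+01  1.3350e+00 -4.0380e+01 -6.0000e-02  4.5000e-02
  0.0000e+00]
ee_pos [0.231 0.607 0.222]
orientation [ 0.695  0.127  0.696 -0.129]
contact_force [ 0.512 -0.222 -0.456]
torque [0.016 0.01  0.008]
grip_width 0.087
scene [1.10827102 0.87616583 0.98215586] 455.42792974633016
top [ 0.43539017 -0.01819467  1.45389999] 478.675712938074
wrist [0.1619015  0.63268961 0.38438963] 280.43227228677534
```

View pics/scene0.png

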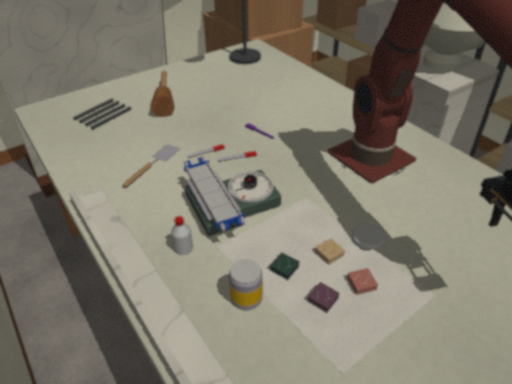

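View pics/top0.png

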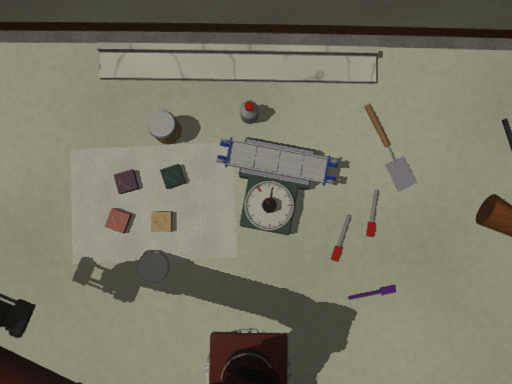

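View pics/wrist0.png

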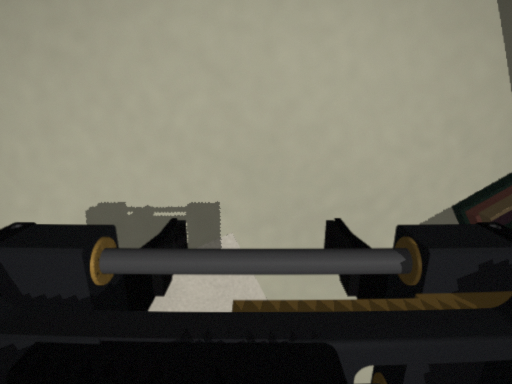

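All four tiles are visible in the top view: purple (126,182), green (173,177), pink (118,220) and beige (162,221). The scale is at about (275,180). The red-handled rods are at (337,254) and (371,230), and the purple look-alike is at (370,293). Next I'll measure these.

```bash
python3 - <<'E'
from h import *
f=grab('top');im=f['image']
hsv=cv2.cvtColor(im,cv2.COLOR_RGB2HSV)
for n,p in dict(purple=(126,182),green=(173,177),pink=(118,220),beige=(162,221),rodA=(337,254),rodB=(371,230),shA=(345,230),shB=(375,203),dial=(285,215)).items(): print(n,hsv[p[1],p[0]], im[p[1],p[0]],ray(f,[p],0.012)[0].round(3))
cv2.imwrite('pics/t_scale.png',cv2.resize(im[120:250,200:360],None,fx=5,fy=4.6,interpolation=cv2.INTER_CUBIC)[:,:,::-1])
cv2.imwrite('pics/t_tiles.png',cv2.resize(im[150:250,90:200],None,fx=6,fy=6,interpolation=cv2.INTER_CUBIC)[:,:,::-1])
g=grab('scene');cv2.imwrite('pics/s_scale.png',cv2.resize(g['image'][130:260,170:300],None,fx=4.6,fy=4.6,interpolation=cv2.INTER_CUBIC)[:,:,::-1])
E
```

```text
purple [173  72  74] [74 53 58] [0.56  0.378 0.012]
green [63 54 57] [45 57 46] [0.577 0.236 0.012]
pink [  5 119 133] [133  82  71] [0.444 0.399 0.012]
beige [ 19 108 146] [146 124  84] [0.444 0.265 0.012]
rodA [  1 209 134] [134  29  24] [ 0.354 -0.262  0.012]
rodB [  2 214 131] [131  29  21] [ 0.427 -0.364  0.012]
shA [158  12  87] [87 83 86] [ 0.426 -0.286  0.012]
shB [158  10 106] [106 102 105] [ 0.508 -0.376  0.012]
dial [ 28  30 135] [135 134 119] [ 0.468 -0.105  0.012]
```

View pics/t_scale.png

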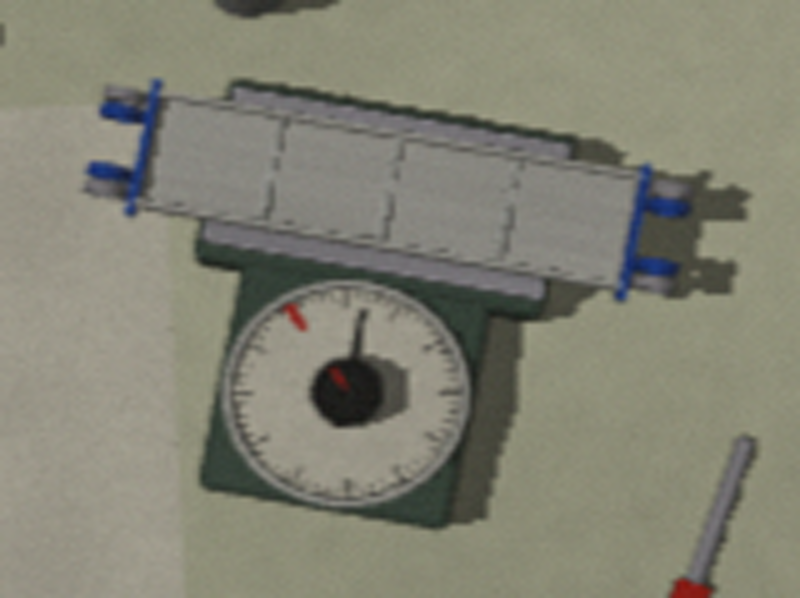

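View pics/t_tiles.png

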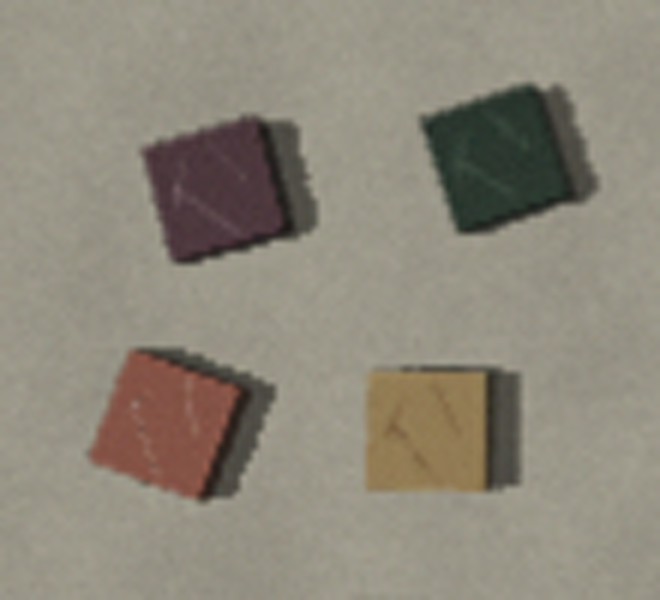

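View pics/s_scale.png

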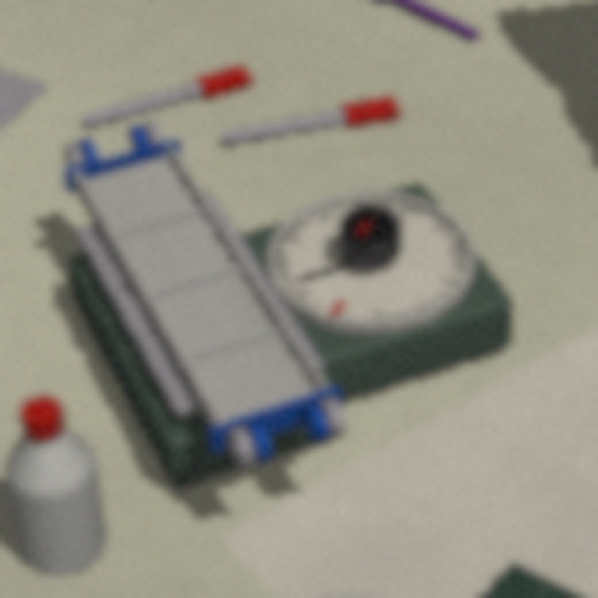

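```bash
cat > m.py <<'E'
from h import *
COL=dict(purple=((165,50,30),(179,130,110)),green=((50,35,30),(85,255,80)),pink=((0,90,100),(10,150,255)),beige=((14,85,110),(26,160,255)))
def tiles(f,box=None):
    hsv=cv2.cvtColor(f['image'],cv2.COLOR_RGB2HSV);o={}
    for n,(a,b) in COL.items():
        m=cv2.inRange(hsv,a,b);M=np.zeros_like(m)
        x0,y0,x1,y1=box or (80,150,210,250)
        M[y0:y1,x0:x1]=m[y0:y1,x0:x1]
        cs=cv2.findContours(M,0,2)[0]
        if not cs: continue
        c=max(cs,key=cv2.contourArea)
        if cv2.contourArea(c)<60: continue
        b=ray(f,cv2.boxPoints(cv2.minAreaRect(c)),0.024)[:,:2]
        mm=cv2.moments(c);cen=ray(f,[(mm['m10']/mm['m00'],mm['m01']/mm['m00'])],0.024)[0]
        e=np.roll(b,-1,0)-b
        yaw=np.degrees(np.arctan2(e[0,1],e[0,0]))%90
        o[n]=(cen[:2].round(4),b.mean(0).round(4),round(yaw,1),np.linalg.norm(e,axis=1).round(3)[:2])
    return o
if __name__=='__main__':
    f=grab('top')
    for k,v in tiles(f).items(): print(k,*v)
    hsv=cv2.cvtColor(f['image'],cv2.COLOR_RGB2HSV)
    U=lambda u,v:(200+u/5-.4,120+v/4.6-.4)
    c=ray(f,[U(160,95),U(640,172),U(620,290),U(135,207)],0.094); print('tray',c.mean(0).round(4)); print(c.round(3))
    e=c[0]-c[1]; e2=c[3]-c[2]; e3=c[0]-c[3];e4=c[1]-c[2]
    for q in (e,e2,e3,e4): print(np.linalg.norm(q).round(4),np.degrees(np.arctan2(q[1],q[0])).round(2))
    # dial circle white
    sub=cv2.inRange(hsv,(0,0,112),(179,60,255)); M=np.zeros_like(sub);M[175:235,240:300]=sub[175:235,240:300]
    cs=max(cv2.findContours(cv2.morphologyEx(M,cv2.MORPH_OPEN,np.ones((3,3))),0,2)[0],key=cv2.contourArea)
    el=cv2.fitEllipse(cv2.convexHull(cs));print('dial',el,ray(f,[el[0]],0.064))
    b=cv2.inRange(hsv,(105,110,40),(130,255,255));b[:,:210]=0;b[:,350:]=0
    for q in cv2.findContours(b,0,2)[0]:
        if cv2.contourArea(q)>5:
            m=cv2.moments(q); print('blue',cv2.contourArea(q),cv2.boundingRect(q),ray(f,[(m['m10']/m['m00'],m['m01']/m['m00'])],0.094))
    rd=cv2.inRange(hsv,(0,170,60),(8,255,255))|cv2.inRange(hsv,(174,170,60),(179,255,255))
    for q in cv2.findContours(rd,0,2)[0]:
        if cv2.contourArea(q)>5:
            m=cv2.moments(q); print('red',cv2.contourArea(q),cv2.boundingRect(q),ray(f,[(m['m10']/m['m00'],m['m01']/m['m00'])],0.012), ray(f,cv2.boxPoints(cv2.minAreaRect(q)),.012)[:,:2].round(3).tolist())
E
python3 m.py
```

```text
purple [0.5613 0.3768] [0.5606 0.3766] 16.9 [0.058 0.059]
green [0.5796 0.2358] [0.5792 0.2352] 19.5 [0.058 0.06 ]
pink [0.4436 0.3984] [0.4437 0.3984] 71.2 [0.058 0.057]
beige [0.4424 0.2669] [0.4421 0.2673] 1.0 [0.057 0.057]
tray [ 0.6198 -0.0761  0.094 ]
[[ 0.678  0.056  0.094]
 [ 0.634 -0.22   0.094]
 [ 0.56  -0.209  0.094]
 [ 0.607  0.069  0.094]]
0.2794 80.95
0.2818 80.34
0.0718 -10.35
0.0748 -8.48
dial ((269.6647033691406, 205.1491241455078), (45.13668441772461, 46.02490997314453), 93.15848541259766) [[ 0.49460391 -0.05689794  0.064     ]]
blue 66.0 (323, 156, 15, 29) [[ 0.59429614 -0.22562788  0.094     ]]
blue 53.5 (218, 138, 14, 28) [[0.64803678 0.07380842 0.094     ]]
red 80.5 (331, 246, 11, 15) [[ 0.35631986 -0.2598483   0.012     ]] [[0.34, -0.244], [0.379, -0.257], [0.373, -0.277], [0.333, -0.264]]
red 75.0 (367, 222, 8, 15) [[ 0.42963377 -0.3633037   0.012     ]] [[0.411, -0.35], [0.452, -0.356], [0.449, -0.377], [0.408, -0.371]]
red 45.5 (245, 102, 8, 9) [[0.80005948 0.01041562 0.012     ]] [[0.812, 0.022], [0.812, 0.0], [0.787, -0.0], [0.787, 0.021]]
```

```bash
cat >> h.py <<'E'
from scipy.spatial.transform import Rotation as Ro
def rot(s=None):
    q=(s or r.sense())['orientation'];return Ro.from_quat([q[1],q[2],q[3],q[0]])
def goal(ang):  # jaw dir (deg) with tool down
    a=np.radians(ang);y=np.array([np.cos(a),np.sin(a),0]);x=np.array([0,0,-1.])
    return Ro.from_matrix(np.c_[x,y,np.cross(x,y)])
def plan(p,ang):
    s=r.sense();R0=rot(s);best=None
    for k in (0,180):
        v=(goal(ang+k)*R0.inv()).as_rotvec(degrees=True)
        if best is None or np.linalg.norm(v)<np.linalg.norm(best): best=v
    d=(np.array(p)-s['ee_pos'])*1000
    print('t',round(s['time_s'],2),'d',d.round(1),'rot',best.round(1),'rows>=',np.ceil(max(np.linalg.norm(d)/62.5,np.linalg.norm(best)/10.7)))
def st():
    s=r.sense();y=rot(s).as_matrix()[:,1];x=rot(s).as_matrix()[:,0]
    print('t',round(s['time_s'],2),'p',np.round(s['ee_pos'],4),'jaw',np.degrees(np.arctan2(y[1],y[0])).round(1),'x',x.round(3),'F',np.round(s['contact_force'],1),'w',round(s['grip_width'],4),'q',np.round(s['joints'],2))
def wcol(): pass
E
python3 - <<'E'
from h import *
st(); plan([.4422,.267,.2],1.)
f=grab('top'); print(ray(f,[(163,124)],.11))
f=grab('wrist');Rw=rot().as_matrix();R=np.array(f['R']);
c=-R.T@f['t'];print('cam in tool',Rw.T@(c-r.sense()['ee_pos']),'axes',(R@Rw).round(2))
E
```

```text
t 0.3 p [0.2312 0.6073 0.2222] jaw 69.2 x [-0.    -0.001 -1.   ] F [-0.2 -0.4 -0. ] w 0.087 q [-1.31  0.33  0.04  1.47 -0.01  1.34 -0.06]
t 0.3 d [ 211.  -340.3  -22.2] rot [  0.   -0.  -68.2] rows>= 7.0
[[0.71892441 0.25143381 0.11      ]]
cam in tool [-0.16257808 -0.0009542  -0.07382668] axes [[-0.    1.   -0.  ]
 [-0.27  0.    0.96]
 [ 0.96  0.    0.27]]
```

move_arm:
  travel:
    - [211,-340,-22]
    - [211,-340,-22]
    - [211,-340,-22]
    - [211,-340,-22]
    - [211,-340,-22]
    - [211,-340,-22]
    - [211,-340,-22]
    - [211,-340,-22]
    - [211,-340,-22]
  angular:
    - [0,0,-68]
    - [0,0,-68]
    - [0,0,-68]
    - [0,0,-68]
    - [0,0,-68]
    - [0,0,-68]
    - [0,0,-68]
    - [0,0,-68]
    - [0,0,-68]
  jaw: 0
  newtons: 30

```text
time_s: 1.52
ee_pos: [0.4415, 0.269, 0.2006]
orientation: [0.506, 0.494, 0.506, -0.494]
contact_force: [-0.1, -0.4, -0.2]
grip_width: 0.0872
```

```bash
python3 - <<'E'
from h import *
st()
f=grab('wrist','w1.png'); print(proj(f,[r.sense()['ee_pos'],[.4422,.267,.024]]))
E
```

```text
t 1.52 p [0.4415 0.269  0.2006] jaw 1.3 x [-0.     0.001 -1.   ] F [-0.1 -0.4 -0.2] w 0.0872 q [-0.99  0.07  0.38  1.83 -0.03  1.24 -0.58]
[[255.26154551 232.10287065]
 [255.99038248 174.82340424]]
```

View pics/w1.png

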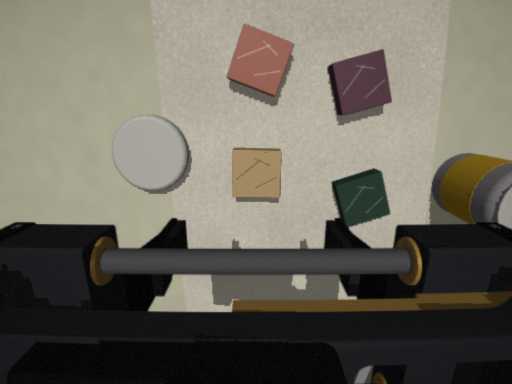

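The wrist view shows all four tiles, with beige at (256,174), which matches the projection. I'll refine their positions from this view.

```bash
python3 - <<'E'
from m import *
f=grab('wrist')
for k,v in tiles(f,(195,0,430,226)).items(): print(k,*v)
g=grab('top')
for k,v in tiles(g).items(): print('top',k,*v)
E
```

```text
purple [0.5602 0.3787] [0.5595 0.378 ] 15.4 [0.066 0.06 ]
green [0.5774 0.2415] [0.5783 0.2409] 18.3 [0.059 0.065]
pink [0.4432 0.3994] [0.4428 0.3989] 68.9 [0.059 0.059]
beige [0.4423 0.27  ] [0.4422 0.2693] 88.7 [0.061 0.057]
top purple [0.5697 0.3818] [0.5607 0.3771] 16.9 [0.06  0.059]
top green [0.5792 0.2355] [0.5791 0.2356] 19.5 [0.057 0.058]
top beige [0.4429 0.2642] [0.4422 0.2643] 1.0 [0.051 0.057]
```

move_arm:
  travel:
    - [1,-1,-60]
    - [1,-1,-120]
    - [1,-1,-165]
    - [1,-1,-187]
    - [1,-1,-187]
    - [1,-1,-187]
  angular:
    - [0,0,-1]
    - [0,0,-1]
    - [0,0,-1]
    - [0,0,-1]
    - [0,0,-1]
    - [0,0,-1]

```text
time_s: 2.42
ee_pos: [0.4437, 0.2673, 0.0145]
orientation: [0.501, 0.5, 0.501, -0.499]
contact_force: [-0.2, 0.6, 0.8]
grip_width: 0.0872
```

move_arm:
  travel:
    - [0,0,0]
    - [0,0,0]
    - [0,0,0]
    - [0,0,0]
    - [0,0,20]
    - [0,0,70]
    - [0,0,130]
    - [0,0,160]
    - [0,0,160]
  angular:
    - [0,0,0]
    - [0,0,0]
    - [0,0,0]
    - [0,0,0]
    - [0,0,0]
    - [0,0,0]
    - [0,0,0]
    - [0,0,0]
    - [0,0,0]
  jaw: 1
  newtons: 35

```text
time_s: 3.55
ee_pos: [0.4443, 0.2672, 0.1756]
orientation: [0.501, 0.501, 0.501, -0.498]
contact_force: [-0.1, 0.4, -3.4]
grip_width: 0.0596
```

```bash
python3 - <<'E'
from h import *
st();f=grab('wrist','w2.png');plan([.60,-.10,.21],-9.5)
E
```

```text
t 3.55 p [0.4443 0.2672 0.1756] jaw 0.2 x [ 0.003  0.003 -1.   ] F [-0.1  0.4 -3.4] w 0.0596 q [-1.    0.09  0.39  1.87 -0.04  1.19 -0.59]
t 3.6 d [ 156.6 -366.5   36.4] rot [-0.   0.  -9.7] rows>= 7.0
```

View pics/w2.png

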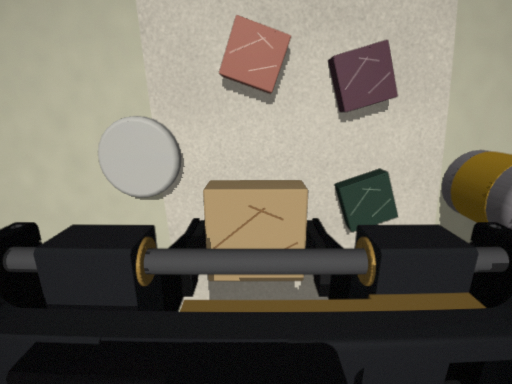

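Beige is held (59.6 mm opening). Now I'll move over the right end of the tray and look at the tray closely.

move_arm:
  travel:
    - [20,-45,40]
    - [153,-470,105]
    - [153,-470,105]
    - [153,-470,105]
    - [153,-470,105]
    - [153,-470,105]
    - [153,-470,105]
    - [153,-470,105]
    - [153,-470,105]
    - [153,-470,105]
    - [153,-470,105]
  angular:
    - [0,0,0]
    - [0,0,-5]
    - [0,0,-9.7]
    - [0,0,-9.7]
    - [0,0,-9.7]
    - [0,0,-9.7]
    - [0,0,-9.7]
    - [0,0,-9.7]
    - [0,0,-9.7]
    - [0,0,-9.7]
    - [0,0,-9.7]

```text
time_s: 4.97
ee_pos: [0.5961, -0.2016, 0.2772]
orientation: [-0.456, -0.539, -0.458, 0.54]
contact_force: [0.3, 0.3, -2.5]
grip_width: 0.06
```

```bash
python3 - <<'E'
from h import *
st();f=grab('wrist','w3.png');grab('top','t3.png')
import pickle;pickle.dump(f,open('w3.pkl','wb'))
E
```

```text
t 4.97 p [ 0.5961 -0.2016  0.2772] jaw -9.4 x [-0.002  0.001 -1.   ] F [ 0.3  0.3 -2.5] w 0.06 q [-0.36  0.33  0.8   1.46 -0.24  1.45  0.29]
```

View pics/w3.png

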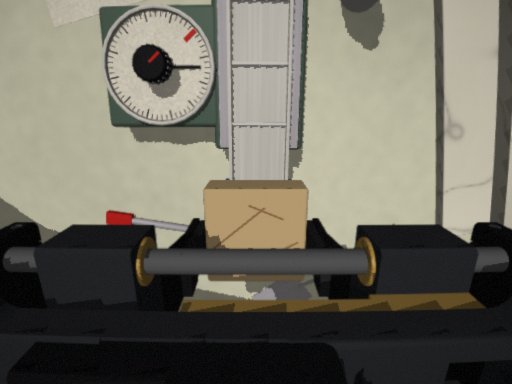

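```bash
python3 - <<'E'
from h import *
import pickle
f=pickle.load(open('w3.pkl','rb'));im=f['image']
cv2.imwrite('pics/w3z.png',cv2.resize(im[0:190,95:310],None,fx=3.6,fy=3.1,interpolation=cv2.INTER_CUBIC)[:,:,::-1])
g=cv2.cvtColor(im,cv2.COLOR_RGB2GRAY)
for row in (30,90,150): print(row,[(215+i,int(v)) for i,v in enumerate(g[row,215:306])])
print([(i,int(v)) for i,v in enumerate(g[0:185,270])])
E
```

```text
30 [(215, 80), (216, 85), (217, 119), (218, 151), (219, 155), (220, 154), (221, 152), (222, 152), (223, 154), (224, 155), (225, 156), (226, 165), (227, 176), (228, 183), (229, 178), (230, 124), (231, 93), (232, 125), (233, 158), (234, 169), (235, 172), (236, 174), (237, 172), (238, 175), (239, 175), (240, 175), (241, 175), (242, 175), (243, 175), (244, 177), (245, 178), (246, 175), (247, 175), (248, 178), (249, 180), (250, 182), (251, 179), (252, 174), (253, 177), (254, 180), (255, 182), (256, 179), (257, 175), (258, 177), (259, 179), (260, 183), (261, 181), (262, 178), (263, 176), (264, 175), (265, 175), (266, 175), (267, 174), (268, 174), (269, 176), (270, 177), (271, 178), (272, 179), (273, 175), (274, 177), (275, 176), (276, 176), (277, 174), (278, 177), (279, 177), (280, 177), (281, 177), (282, 177), (283, 178), (284, 177), (285, 179), (286, 178), (287, 174), (288, 137), (289, 149), (290, 175), (291, 176), (292, 162), (293, 140), (294, 144), (295, 152), (296, 152), (297, 152), (298, 151), (299, 149), (300, 150), (301, 144), (302, 91), (303, 72), (304, 66), (305, 59)]
90 [(215, 7
[... 3573 characters left out ...]
155), (127, 162), (128, 171), (129, 172), (130, 172), (131, 173), (132, 173), (133, 172), (134, 172), (135, 173), (136, 173), (137, 172), (138, 171), (139, 172), (140, 173), (141, 172), (142, 173), (143, 173), (144, 173), (145, 173), (146, 172), (147, 173), (148, 172), (149, 172), (150, 172), (151, 173), (152, 172), (153, 173), (154, 173), (155, 173), (156, 174), (157, 174), (158, 172), (159, 173), (160, 174), (161, 173), (162, 174), (163, 173), (164, 172), (165, 174), (166, 175), (167, 174), (168, 175), (169, 174), (170, 174), (171, 173), (172, 174), (173, 174), (174, 174), (175, 176), (176, 174), (177, 175), (178, 175), (179, 166), (180, 110), (181, 97), (182, 100), (183, 100), (184, 100)]
```

View pics/w3z.png

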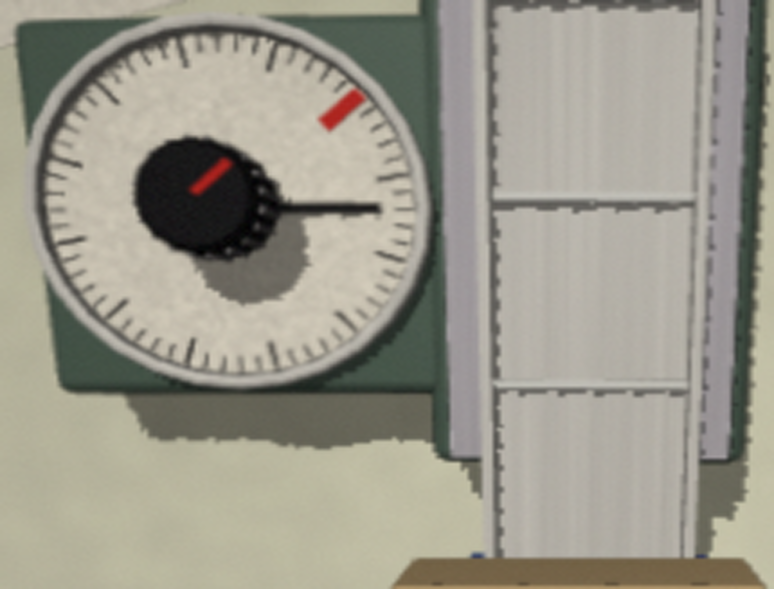

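```bash
python3 - <<'E'
from h import *
import pickle
f=pickle.load(open('w3.pkl','rb'))
L=ray(f,[(229.8,30),(230.7,90),(231.5,150)],.094)
Ri=ray(f,[(288.8,30),(287.4,90),(285.5,150)],.094)
Ro_=ray(f,[(292.6,30),(290.6,90),(288.6,150)],.094)
for n,q in (('L',L),('Ri',Ri),('Ro',Ro_)):
    d=q[0]-q[2];print(n,q.round(4)[:,:2].tolist(),np.degrees(np.arctan2(d[1],d[0])))
S=ray(f,[(270,62.8),(270,123.8),(245,66),(245,126)],.089); print('sp',S.round(4))
ang=np.radians(80.55)
for a in (79.5,80,80.5,81):
    t=np.radians(a);ey=np.array([np.cos(t),np.sin(t)]);ex=np.array([ey[1],-ey[0]])
    print(a,'x L',(L[:,:2]@ex).round(4),'Ri',(Ri[:,:2]@ex).round(4),'Ro',(Ro_[:,:2]@ex).round(4),'sp y',(S[:2,:2]@ey).round(4))
def circ(pts,z):
    el=cv2.fitEllipse(np.array(pts,np.float32));return el,ray(f,[el[0]],z)
im=f['image'];hsv=cv2.cvtColor(im,cv2.COLOR_RGB2HSV)
wm=cv2.inRange(hsv,(0,0,95),(179,70,255));M=np.zeros_like(wm);M[4:126,103:217]=wm[4:126,103:217]
M=cv2.morphologyEx(M,cv2.MORPH_OPEN,np.ones((5,5)))
c=max(cv2.findContours(M,0,1)[0],key=cv2.contourArea);h=cv2.convexHull(c)
print(circ(h,.064))
km=cv2.inRange(im,(0,0,0),(45,45,45));M=np.zeros_like(km);M[35:90,125:175]=km[35:90,125:175]
E
```

```text
L [[0.5942, -0.0366], [0.5834, -0.1], [0.5714, -0.1693]] 80.2430454590576
Ri [[0.6593, -0.0474], [0.6489, -0.1108], [0.6371, -0.1801]] 80.48654150050929
Ro [[0.6635, -0.048], [0.6526, -0.1114], [0.6408, -0.1807]] 80.30332440538224
sp [[ 0.6337 -0.0773  0.089 ]
 [ 0.6232 -0.1461  0.089 ]
 [ 0.6044 -0.076   0.089 ]
 [ 0.5926 -0.1437  0.089 ]]
79.5 x L [0.5909 0.5919 0.5927] Ri [0.6569 0.6582 0.6592] Ro [0.6611 0.662  0.663 ] sp y [ 0.0394 -0.03  ]
80 x L [0.5915 0.5919 0.5921] Ri [0.6575 0.6583 0.6587] Ro [0.6618 0.662  0.6625] sp y [ 0.0339 -0.0356]
80.5 x L [0.5921 0.5919 0.5915] Ri [0.6581 0.6583 0.658 ] Ro [0.6623 0.662  0.6619] sp y [ 0.0283 -0.0412]
81 x L [0.5926 0.5919 0.5908] Ri [0.6586 0.6582 0.6574] Ro [0.6628 0.662  0.6612] sp y [ 0.0227 -0.0468]
(((154.81240844726562, 72.46867370605469), (110.27601623535156, 134.06060791015625), 35.615692138671875), array([[ 0.49061506, -0.06029617,  0.064     ]]))
```

```bash
cat >> h.py <<'E'
YAW=-9.7;O=np.array([.6211,-.0755]);_a=np.radians(YAW)
EX=np.array([np.cos(_a),np.sin(_a)]);EY=np.array([-np.sin(_a),np.cos(_a)])
def W(x,y,z): return np.r_[O+x*EX+y*EY,z]
def S(p): d=np.array(p)[:2]-O; return np.array([d@EX,d@EY,p[2]])
E
python3 - <<'E'
from h import *
plan(W(0,-.1042,.12),YAW);plan(W(0,-.1042,.0975),YAW)
E
```

```text
t 5.08 d [   7.2   23.3 -158. ] rot [-0.1 -0.  -0.3] rows>= 3.0
t 5.08 d [   7.2   23.3 -180.5] rot [-0.1 -0.  -0.3] rows>= 3.0
```

move_arm:
  travel:
    - [7,23,-50]
    - [7,23,-105]
    - [7,23,-145]
    - [7,23,-168]
    - [7,23,-174]
    - [7,23,-176]
    - [7,23,-178]
    - [7,23,-180]
    - [7,23,-180]
    - [7,23,-180]
  angular:
    - [0,0,0]
    - [0,0,0]
    - [0,0,0]
    - [0,0,0]
    - [0,0,0]
    - [0,0,0]
    - [0,0,0]
    - [0,0,0]
    - [0,0,0]
    - [0,0,0]

```text
time_s: 6.32
ee_pos: [0.6034, -0.1806, 0.0988]
orientation: [0.457, 0.54, 0.457, -0.54]
contact_force: [0.7, -0.0, -2.5]
grip_width: 0.0595
```

```bash
python3 - <<'E'
from h import *
st();print(S(r.sense()['ee_pos']));f=grab('wrist','w4.png')
E
```

```text
t 6.33 p [ 0.6034 -0.1806  0.0988] jaw -9.6 x [ 0.  0. -1.] F [ 0.7 -0.  -2.5] w 0.0595 q [-0.34  0.46  0.74  1.69 -0.34  1.12  0.32]
[ 0.00025571 -0.10661845  0.09876591]
```

View pics/w4.png

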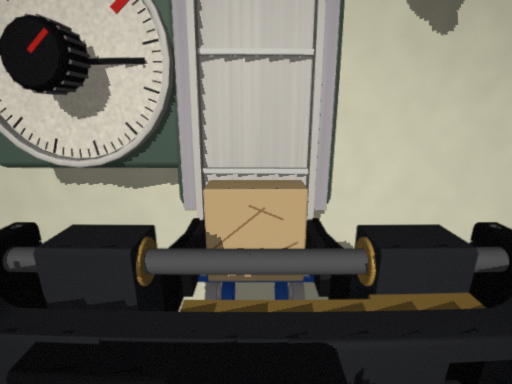

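```bash
python3 - <<'E'
from h import *
f=grab('wrist');g=cv2.cvtColor(f['image'],cv2.COLOR_RGB2GRAY)
print([(i,f['image'][i,240].tolist()) for i in range(160,195)])
for row,z in ((181,.1085),(189,.1085)): print(S(ray(f,[(240,row)],z)[0]))
print(proj(f,[W(0,-.073,.1085),W(0,-.073,.0845),W(0,-.0690,.089)]))
E
```

```text
[(160, [185, 182, 171]), (161, [185, 181, 172]), (162, [185, 180, 173]), (163, [184, 181, 172]), (164, [184, 181, 172]), (165, [184, 179, 171]), (166, [179, 175, 166]), (167, [145, 143, 136]), (168, [150, 150, 143]), (169, [189, 189, 179]), (170, [193, 192, 183]), (171, [194, 192, 184]), (172, [188, 187, 178]), (173, [148, 145, 139]), (174, [105, 103, 98]), (175, [101, 99, 94]), (176, [118, 115, 109]), (177, [177, 172, 164]), (178, [183, 178, 169]), (179, [175, 170, 160]), (180, [126, 112, 88]), (181, [119, 102, 73]), (182, [118, 101, 73]), (183, [118, 101, 72]), (184, [120, 103, 74]), (185, [120, 102, 73]), (186, [122, 104, 75]), (187, [120, 102, 74]), (188, [131, 113, 82]), (189, [172, 147, 106]), (190, [185, 158, 114]), (191, [185, 159, 115]), (192, [186, 158, 115]), (193, [186, 158, 115]), (194, [186, 158, 114])]
[-0.00838712 -0.07095126  0.1085    ]
[-0.00844079 -0.07560626  0.1085    ]
[[254.9408716  184.58161009]
 [254.98980285 175.27143839]
 [254.99974853 170.59841545]]
```

move_arm:
  travel:
    - [0,2,-1]
    - [0,2,-2]
    - [0,2,-3]
    - [0,2,-3]
    - [0,2,-3]
  angular:
    - [0,0,0]
    - [0,0,0]
    - [0,0,0]
    - [0,0,0]
    - [0,0,0]

```text
time_s: 7.05
ee_pos: [0.6034, -0.1784, 0.0957]
orientation: [0.457, 0.54, 0.457, -0.54]
contact_force: [-1.2, 1.0, 1.0]
grip_width: 0.0595
```

```bash
python3 - <<'E'
from h import *
st();print(S(r.sense()['ee_pos']))
E
```

```text
t 7.05 p [ 0.6034 -0.1784  0.0957] jaw -9.5 x [ 0.  0. -1.] F [-1.2  1.   1. ] w 0.0595 q [-0.35  0.47  0.73  1.69 -0.34  1.11  0.32]
[-9.36412051e-05 -1.04405757e-01  9.56675948e-02]
```

move_arm:
  travel:
    - [0,0,0]
    - [0,0,0]
    - [0,0,0]
    - [0,0,40]
    - [0,0,100]
    - [0,0,120]
  angular:
    - [0,0,0]
    - [0,0,0]
    - [0,0,0]
    - [0,0,0]
    - [0,0,0]
    - [0,0,0]
  jaw: 0

```text
time_s: 7.8
ee_pos: [0.6046, -0.1795, 0.2194]
orientation: [0.458, 0.541, 0.455, -0.539]
contact_force: [-0.8, -1.1, 0.6]
grip_width: 0.087
```

```bash
python3 - <<'E'
from m import *
st();plan([.443,.392,.2],-19.5)
f=grab('wrist','w5.png');g=grab('top','t5.png')
for k,v in tiles(g).items(): print('top',k,*v)
E
```

```text
t 7.8 p [ 0.6046 -0.1795  0.2194] jaw -9.6 x [ 0.005 -0.001 -1.   ] F [-0.8 -1.1  0.6] w 0.087 q [-0.39  0.36  0.79  1.56 -0.26  1.33  0.26]
t 7.8 d [-161.6  571.5  -19.4] rot [ 0.1  0.3 -9.9] rows>= 10.0
top purple [0.5615 0.3767] [0.5614 0.3769] 15.0 [0.058 0.059]
top green [0.5795 0.2355] [0.5791 0.2356] 19.5 [0.057 0.058]
top pink [0.4437 0.3978] [0.4439 0.3979] 71.2 [0.059 0.058]
```

View pics/w5.png

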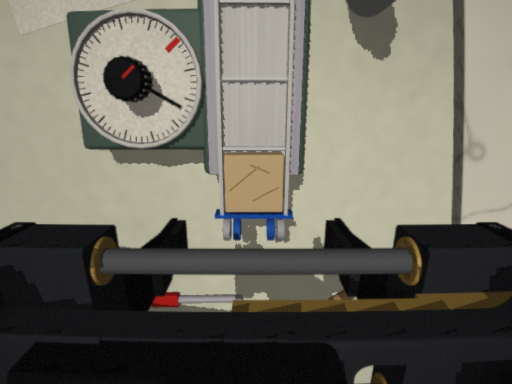

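Beige sits flat in the right cell at (255,182), and the needle has turned about 29°, as expected. Next is pink.

move_arm:
  travel:
    - [-162,571,-19]
    - [-162,571,-19]
    - [-162,571,-19]
    - [-162,571,-19]
    - [-162,571,-19]
    - [-162,571,-19]
    - [-162,571,-19]
    - [-162,571,-19]
    - [-162,571,-19]
    - [-162,571,-19]
    - [-162,571,-19]
  angular:
    - [0,0,-2]
    - [0,0,-4]
    - [0,0,-10]
    - [0,0,-10]
    - [0,0,-10]
    - [0,0,-10]
    - [0,0,-10]
    - [0,0,-10]
    - [0,0,-10]
    - [0,0,-10]
    - [0,0,-10]

```text
time_s: 9.28
ee_pos: [0.4387, 0.3949, 0.1941]
orientation: [-0.41, -0.575, -0.409, 0.578]
contact_force: [-0.1, -0.4, -1.1]
grip_width: 0.087
```

```bash
python3 - <<'E'
from m import *
st()
f=grab('wrist','w6.png')
for k,v in tiles(f,(195,0,330,226)).items(): print(k,*v)
plan([.4435,.3987,.0135],-20)
E
```

```text
t 9.28 p [0.4387 0.3949 0.1941] jaw -19.2 x [-0.002 -0.002 -1.   ] F [-0.1 -0.4 -1.1] w 0.087 q [-1.22  0.24  0.49  1.67 -0.12  1.26 -1.04]
purple [0.5281 0.3962] [0.5264 0.3951] 71.0 [0.009 0.024]
pink [0.4437 0.4002] [0.4429 0.3991] 70.8 [0.058 0.059]
t 9.32 d [   3.4    6.  -181.1] rot [ 0.1 -0.1 -0.6] rows>= 3.0
```

View pics/w6.png

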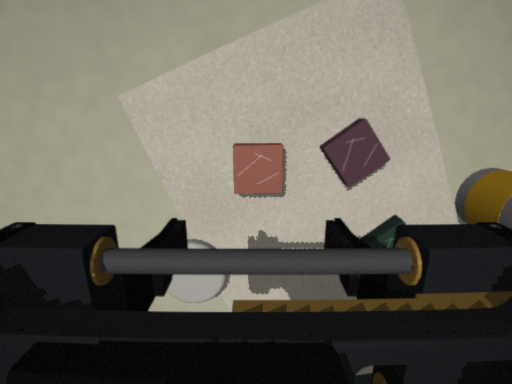

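move_arm:
  travel:
    - [3,5,-60]
    - [3,5,-120]
    - [3,5,-160]
    - [3,5,-181]
    - [3,5,-181]
    - [3,5,-181]
  angular:
    - [0,0,-1]
    - [0,0,-1]
    - [0,0,-1]
    - [0,0,-1]
    - [0,0,-1]
    - [0,0,-1]

```text
time_s: 10.07
ee_pos: [0.4452, 0.3969, 0.0164]
orientation: [0.402, 0.582, 0.402, -0.581]
contact_force: [0.6, 0.4, 0.9]
grip_width: 0.087
```

move_arm:
  travel:
    - [0,0,0]
    - [0,0,0]
    - [0,0,0]
    - [0,0,0]
    - [0,0,20]
    - [0,0,70]
    - [0,0,130]
    - [0,0,190]
    - [0,0,190]
  angular:
    - [0,0,0]
    - [0,0,0]
    - [0,0,0]
    - [0,0,0]
    - [0,0,0]
    - [0,0,0]
    - [0,0,0]
    - [0,0,0]
    - [0,0,0]
  jaw: 1
  newtons: 35

```text
time_s: 11.2
ee_pos: [0.4467, 0.3988, 0.212]
orientation: [0.402, 0.585, 0.404, -0.578]
contact_force: [0.3, 0.2, -3.3]
grip_width: 0.0595
```

```bash
python3 - <<'E'
from h import *
st();plan(W(0,-.0355,.20),YAW);plan(W(0,-.0355,.101),YAW)
E
```

```text
t 11.2 p [0.4467 0.3988 0.212 ] jaw -20.6 x [ 0.006  0.007 -1.   ] F [ 0.3  0.2 -3.3] w 0.0595 q [-1.22  0.24  0.5   1.64 -0.12  1.28 -1.06]
t 11.2 d [ 168.4 -509.3  -12. ] rot [-0.5  0.3 10.9] rows>= 9.0
t 11.2 d [ 168.4 -509.3 -111. ] rot [-0.5  0.3 10.9] rows>= 9.0
```

move_arm:
  travel:
    - [20,-60,0]
    - [168,-509,-12]
    - [168,-509,-12]
    - [168,-509,-12]
    - [168,-509,-12]
    - [168,-509,-12]
    - [168,-509,-12]
    - [168,-509,-12]
    - [168,-509,-12]
    - [168,-509,-60]
    - [168,-509,-85]
    - [168,-509,-85]
  angular:
    - [0,0,0]
    - [0,0,5]
    - [0,0,11]
    - [0,0,11]
    - [0,0,11]
    - [0,0,11]
    - [0,0,11]
    - [0,0,11]
    - [0,0,11]
    - [0,0,11]
    - [0,0,11]
    - [0,0,11]

```text
time_s: 12.7
ee_pos: [0.6103, -0.1114, 0.1183]
orientation: [-0.455, -0.539, -0.458, 0.541]
contact_force: [0.5, -0.2, -2.2]
grip_width: 0.0596
```

```bash
python3 - <<'E'
from h import *
st();print(S(r.sense()['ee_pos']));f=grab('wrist','w7.png')
print([(i,f['image'][i,240].tolist()) for i in range(165,195,2)])
E
```

```text
t 12.7 p [ 0.6103 -0.1114  0.1183] jaw -9.6 x [-0.005 -0.    -1.   ] F [ 0.5 -0.2 -2.2] w 0.0596 q [-0.48  0.43  0.75  1.69 -0.31  1.15  0.19]
[-0.00463158 -0.03725341  0.1182508 ]
[(165, [207, 205, 195]), (167, [157, 156, 149]), (169, [186, 181, 172]), (171, [193, 187, 178]), (173, [192, 187, 177]), (175, [193, 187, 177]), (177, [193, 188, 178]), (179, [193, 187, 178]), (181, [125, 94, 85]), (183, [113, 72, 62]), (185, [114, 73, 63]), (187, [116, 74, 64]), (189, [129, 82, 71]), (191, [178, 114, 98]), (193, [175, 111, 96])]
```

View pics/w7.png

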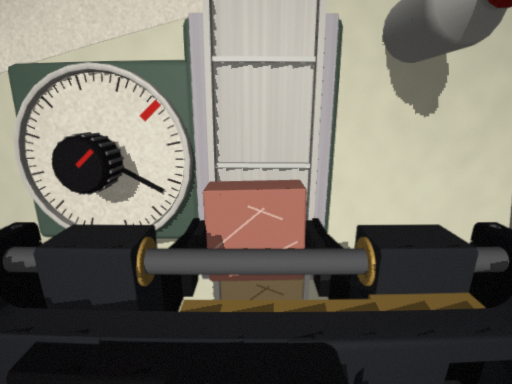

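move_arm:
  travel:
    - [5,1,-8]
    - [5,1,-15]
    - [5,1,-15]
  angular:
    - [0,0,0]
    - [0,0,0]
    - [0,0,0]

```text
time_s: 13.12
ee_pos: [0.6179, -0.1103, 0.1058]
orientation: [0.457, 0.54, 0.457, -0.539]
contact_force: [0.5, 1.2, 0.7]
grip_width: 0.0596
```

```bash
cat >> h.py <<'E'
def heldoff(f,bot=.0155,col=240):
    im=f['image'].astype(int);s=r.sense()
    v=im[176:200,col].sum(1);i=np.argmax(np.diff(v)[3:])+3
    row=176+i+.5
    # subpixel
    e=S(ray(f,[(col,row)],s['ee_pos'][2]-bot+.024)[0]);p=S(s['ee_pos'])
    print('row',row,'tile y centre',(e[1]-.030).round(4),'tcp',p.round(4))
E
python3 - <<'E'
from h import *
st();f=grab('wrist');heldoff(f)
E
```

```text
t 13.12 p [ 0.6179 -0.1103  0.1058] jaw -9.5 x [ 0.001  0.    -1.   ] F [0.5 1.2 0.7] w 0.0596 q [-0.47  0.45  0.74  1.69 -0.33  1.13  0.2 ]
row 189.5 tile y centre -0.0344 tcp [ 0.0027 -0.0349  0.106 ]
```

move_arm:
  travel:
    - [-3,0,0]
    - [-3,0,0]
    - [-3,0,0]
  angular:
    - [0,0,0]
    - [0,0,0]
    - [0,0,0]

```text
time_s: 13.55
ee_pos: [0.614, -0.1106, 0.1055]
orientation: [-0.457, -0.54, -0.457, 0.54]
contact_force: [0.0, 0.9, -2.7]
grip_width: 0.0597
```

```bash
python3 - <<'E'
from h import *
st();f=grab('wrist','w8.png');heldoff(f)
E
```

```text
t 13.55 p [ 0.614  -0.1106  0.1055] jaw -9.6 x [-0.  0. -1.] F [ 0.   0.9 -2.7] w 0.0597 q [-0.47  0.45  0.74  1.7  -0.33  1.13  0.2 ]
row 189.5 tile y centre -0.0355 tcp [-0.001  -0.0358  0.1055]
```

View pics/w8.png

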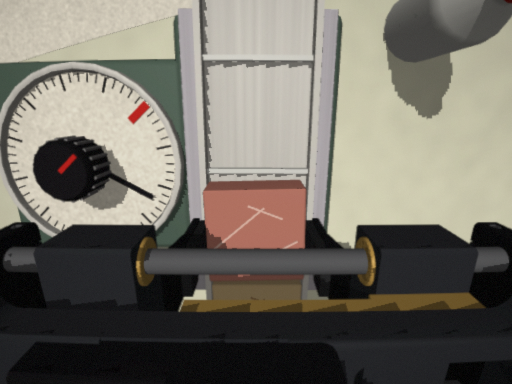

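Looks centred. I'll shift 1 mm and lower it.

move_arm:
  travel:
    - [1,1,-4]
    - [1,1,-6]
    - [1,1,-7.5]
    - [1,1,-9]
    - [1,1,-9]
    - [1,1,-9]
  angular:
    - [0,0,0]
    - [0,0,0]
    - [0,0,0]
    - [0,0,0]
    - [0,0,0]
    - [0,0,0]

```text
time_s: 14.35
ee_pos: [0.6152, -0.1095, 0.0966]
orientation: [0.457, 0.54, 0.457, -0.54]
contact_force: [-1.6, 1.0, -0.2]
grip_width: 0.0595
```

```bash
python3 - <<'E'
from h import *
st();f=grab('wrist');heldoff(f)
E
```

```text
t 14.35 p [ 0.6152 -0.1095  0.0966] jaw -9.5 x [-0.  0. -1.] F [-1.6  1.  -0.2] w 0.0595 q [-0.47  0.46  0.74  1.7  -0.34  1.11  0.21]
row 189.5 tile y centre -0.0342 tcp [-0.0001 -0.0346  0.0966]
```

move_arm:
  travel:
    - [0,0,0]
    - [0,0,0]
    - [0,0,0]
    - [0,0,40]
    - [0,0,100]
    - [0,0,120]
  angular:
    - [0,0,0]
    - [0,0,0]
    - [0,0,0]
    - [0,0,0]
    - [0,0,0]
    - [0,0,0]
  jaw: 0

```text
time_s: 15.15
ee_pos: [0.6167, -0.1104, 0.2204]
orientation: [0.458, 0.541, 0.455, -0.539]
contact_force: [-0.0, 0.4, -1.0]
grip_width: 0.087
```

```bash
python3 - <<'E'
from m import *
st();plan([.56,.372,.2],16)
f=grab('wrist','w9.png');g=grab('top','t9.png')
for k,v in tiles(g).items(): print('top',k,*v)
E
```

```text
t 15.15 p [ 0.6167 -0.1104  0.2204] jaw -9.6 x [ 0.005 -0.    -1.   ] F [-0.   0.4 -1. ] w 0.087 q [-0.51  0.35  0.79  1.56 -0.25  1.33  0.15]
t 15.15 d [-56.7 482.4 -20.4] rot [-0.1  0.3 25.6] rows>= 8.0
top purple [0.5612 0.3767] [0.561  0.3768] 16.9 [0.058 0.058]
top green [0.5796 0.2355] [0.5795 0.2358] 19.5 [0.057 0.058]
```

View pics/w9.png

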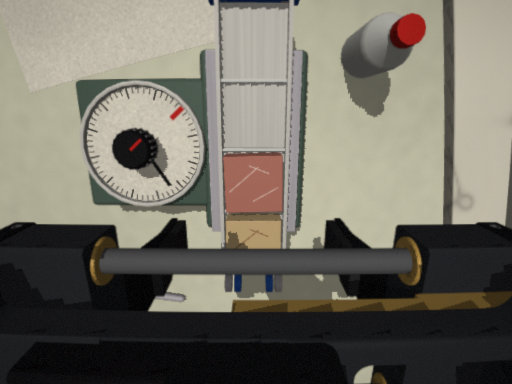

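Pink lies flat in its cell at (253,183), and the needle is at about 58°. Next is purple.

move_arm:
  travel:
    - [-57,482,-20]
    - [-57,482,-20]
    - [-57,482,-20]
    - [-57,482,-20]
    - [-57,482,-20]
    - [-57,482,-20]
    - [-57,482,-20]
    - [-57,482,-20]
    - [-57,482,-20]
    - [-57,482,-20]
  angular:
    - [0,0,4]
    - [0,0,8]
    - [0,0,16]
    - [0,0,25.5]
    - [0,0,25.5]
    - [0,0,25.5]
    - [0,0,25.5]
    - [0,0,25.5]
    - [0,0,25.5]
    - [0,0,25.5]

```text
time_s: 16.5
ee_pos: [0.558, 0.3714, 0.1949]
orientation: [0.565, 0.425, 0.564, -0.427]
contact_force: [0.0, -0.4, 0.1]
grip_width: 0.0871
```

```bash
python3 - <<'E'
from m import *
st()
f=grab('wrist','w10.png')
for k,v in tiles(f,(195,0,330,226)).items(): print(k,*v)
plan([.5603,.378,.0135],16)
E
```

```text
t 16.5 p [0.558  0.3714 0.1949] jaw 15.9 x [-0.001 -0.002 -1.   ] F [ 0.  -0.4  0.1] w 0.0871 q [-1.04  0.42  0.52  1.47 -0.21  1.31 -0.22]
purple [0.5611 0.3803] [0.5608 0.3797] 16.0 [0.057 0.06 ]
t 16.55 d [   1.7    7.4 -182. ] rot [ 0.1 -0.   0.1] rows>= 3.0
```

View pics/w10.png

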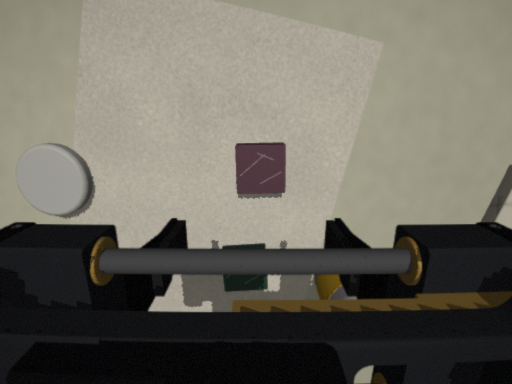

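move_arm:
  travel:
    - [2,8,-60]
    - [2,8,-120]
    - [2,8,-160]
    - [2,8,-182]
    - [2,8,-182]
    - [2,8,-182]
  angular:
    - [0,0,0]
    - [0,0,0]
    - [0,0,0]
    - [0,0,0]
    - [0,0,0]
    - [0,0,0]

```text
time_s: 17.3
ee_pos: [0.5616, 0.3807, 0.0166]
orientation: [0.565, 0.427, 0.564, -0.425]
contact_force: [0.3, -0.6, 1.1]
grip_width: 0.0869
```

move_arm:
  travel:
    - [0,0,0]
    - [0,0,0]
    - [0,0,0]
    - [0,0,0]
    - [0,0,20]
    - [0,0,70]
    - [0,0,130]
    - [0,0,190]
    - [0,0,190]
  angular:
    - [0,0,0]
    - [0,0,0]
    - [0,0,0]
    - [0,0,0]
    - [0,0,0]
    - [0,0,0]
    - [0,0,0]
    - [0,0,0]
    - [0,0,0]
  jaw: 1
  newtons: 35

```text
time_s: 18.42
ee_pos: [0.5629, 0.3813, 0.2118]
orientation: [0.565, 0.429, 0.564, -0.423]
contact_force: [1.1, -0.7, -2.6]
grip_width: 0.0598
```

```bash
python3 - <<'E'
from h import *
st();plan(W(0,.034,.20),YAW);plan(W(0,.034,.110),YAW)
E
```

```text
t 18.43 p [0.5629 0.3813 0.2118] jaw 15.9 x [ 0.008  0.006 -1.   ] F [ 1.1 -0.7 -2.6] w 0.0598 q [-1.04  0.42  0.53  1.43 -0.22  1.34 -0.23]
t 18.43 d [  63.9 -423.3  -11.8] rot [ -0.3   0.5 -25.6] rows>= 7.0
t 18.43 d [  63.9 -423.3 -101.8] rot [ -0.3   0.5 -25.6] rows>= 8.0
```

move_arm:
  travel:
    - [10,-60,0]
    - [64,-423,-12]
    - [64,-423,-12]
    - [64,-423,-12]
    - [64,-423,-12]
    - [64,-423,-12]
    - [64,-423,-12]
    - [64,-423,-12]
    - [64,-423,-50]
    - [64,-423,-85]
    - [64,-423,-95]
    - [64,-423,-95]
  angular:
    - [0,0,-5]
    - [0,0,-12]
    - [0,0,-20]
    - [0,0,-25.5]
    - [0,0,-25.5]
    - [0,0,-25.5]
    - [0,0,-25.5]
    - [0,0,-25.5]
    - [0,0,-25.5]
    - [0,0,-25.5]
    - [0,0,-25.5]
    - [0,0,-25.5]

```text
time_s: 19.92
ee_pos: [0.6241, -0.0421, 0.1096]
orientation: [-0.457, -0.54, -0.457, 0.54]
contact_force: [-0.2, -1.3, -1.1]
grip_width: 0.0594
```

move_arm:
  travel:
    - [0,0,0]
    - [0,0,0]
  angular:
    - [0,0,0]
    - [0,0,0]

```text
time_s: 20.18
ee_pos: [0.625, -0.0426, 0.1108]
orientation: [0.457, 0.54, 0.456, -0.539]
contact_force: [0.5, 0.5, -2.2]
grip_width: 0.0599
```

```bash
python3 - <<'E'
from h import *
st();f=grab('wrist','w11.png');heldoff(f);plan(W(0,.034,.0970),YAW)
E
```

```text
t 20.18 p [ 0.625  -0.0426  0.1108] jaw -9.5 x [ 0.002  0.    -1.   ] F [ 0.5  0.5 -2.2] w 0.0599 q [-0.56  0.44  0.73  1.69 -0.32  1.13  0.08]
row 194.5 tile y centre 0.0305 tcp [-0.0018  0.0331  0.1106]
t 20.23 d [  1.9   0.6 -13.6] rot [-0.   0.1 -0.2] rows>= 1.0
```

View pics/w11.png

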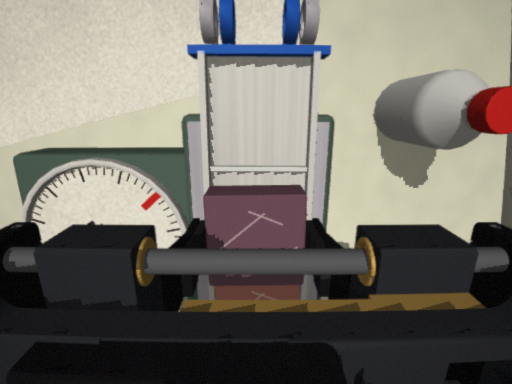

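move_arm:
  travel:
    - [2,4,-5]
    - [2,4,-9]
    - [2,4,-9]
    - [2,4,-9]
  angular:
    - [0,0,0]
    - [0,0,0]
    - [0,0,0]
    - [0,0,0]

```text
time_s: 20.72
ee_pos: [0.6262, -0.0387, 0.1005]
orientation: [-0.457, -0.54, -0.457, 0.54]
contact_force: [0.2, 0.5, -2.8]
grip_width: 0.0598
```

```bash
python3 - <<'E'
from h import *
st();f=grab('wrist','w12.png');heldoff(f)
print([(i,f['image'][i,240].tolist()) for i in range(160,200)])
print(proj(f,[W(-.01,.069,.0859),W(-.01,.0705,.0859),W(-.01,.0645,.104-.0155+.024-.003)]))
E
```

```text
t 20.73 p [ 0.6262 -0.0387  0.1005] jaw -9.6 x [-0. -0. -1.] F [ 0.2  0.5 -2.8] w 0.0598 q [-0.56  0.45  0.72  1.69 -0.32  1.12  0.08]
row 182.5 tile y centre 0.0416 tcp [-0.0011  0.0371  0.1006]
[(160, [204, 200, 191]), (161, [203, 199, 188]), (162, [204, 201, 190]), (163, [204, 200, 190]), (164, [204, 201, 190]), (165, [205, 200, 190]), (166, [203, 199, 189]), (167, [205, 201, 190]), (168, [204, 200, 189]), (169, [205, 201, 190]), (170, [206, 201, 190]), (171, [204, 197, 189]), (172, [204, 198, 188]), (173, [199, 194, 185]), (174, [158, 155, 147]), (175, [151, 151, 144]), (176, [204, 203, 194]), (177, [209, 208, 200]), (178, [209, 207, 199]), (179, [203, 200, 194]), (180, [161, 159, 153]), (181, [118, 116, 111]), (182, [130, 127, 121]), (183, [197, 191, 182]), (184, [194, 188, 180]), (185, [137, 125, 123]), (186, [78, 61, 64]), (187, [68, 47, 55]), (188, [68, 48, 55]), (189, [67, 47, 55]), (190, [67, 48, 55]), (191, [67, 47, 54]), (192, [69, 50, 54]), (193, [70, 49, 56]), (194, [75, 54, 60]), (195, [95, 67, 75]), (196, [105, 73, 83]), (197, [105, 74, 84]), (198, [105, 73, 85]), (199, [105, 74, 84])]
[[241.65525939 177.70316372]
 [241.63221169 175.44296458]
 [239.78270447 194.74708892]]
```

View pics/w12.png

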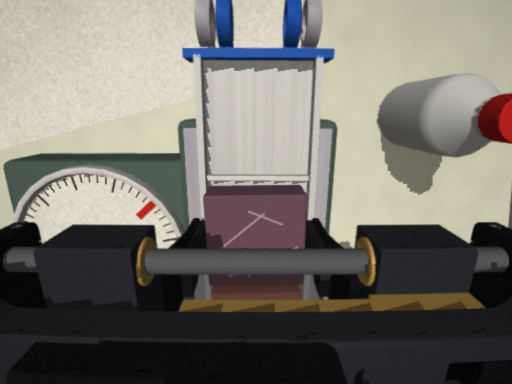

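move_arm:
  travel:
    - [1,0,-2]
    - [1,0,-4]
    - [1,0,-5.5]
    - [1,0,-6.5]
    - [1,0,-6.5]
    - [1,0,-6.5]
  angular:
    - [0,0,0]
    - [0,0,0]
    - [0,0,0]
    - [0,0,0]
    - [0,0,0]
    - [0,0,0]

```text
time_s: 21.52
ee_pos: [0.6273, -0.0386, 0.0942]
orientation: [0.457, 0.54, 0.457, -0.54]
contact_force: [-1.0, 0.3, 0.0]
grip_width: 0.0596
```

```bash
python3 - <<'E'
from h import *
st();print(S(r.sense()['ee_pos']))
E
```

```text
t 21.52 p [ 0.6273 -0.0386  0.0942] jaw -9.5 x [-0.  0. -1.] F [-1.   0.3  0. ] w 0.0596 q [-0.56  0.46  0.71  1.7  -0.33  1.11  0.09]
[-0.00012901  0.03744539  0.09416029]
```

move_arm:
  travel:
    - [0,0,0]
    - [0,0,0]
    - [0,0,0]
    - [0,0,40]
    - [0,0,100]
    - [0,0,130]
  angular:
    - [0,0,0]
    - [0,0,0]
    - [0,0,0]
    - [0,0,0]
    - [0,0,0]
    - [0,0,0]
  jaw: 0

```text
time_s: 22.28
ee_pos: [0.6283, -0.039, 0.2274]
orientation: [0.457, 0.541, 0.456, -0.539]
contact_force: [-0.3, -0.0, -0.8]
grip_width: 0.0869
```

```bash
python3 - <<'E'
from m import *
st();plan([.58,.236,.2],-71)
f=grab('wrist','w13.png');g=grab('top','t13.png')
for k,v in tiles(g).items(): print('top',k,*v)
E
```

```text
t 22.27 p [ 0.6283 -0.039   0.2274] jaw -9.6 x [ 0.004  0.    -1.   ] F [-0.3 -0.  -0.8] w 0.0869 q [-0.6   0.35  0.77  1.55 -0.25  1.34  0.02]
t 22.27 d [-48.3 275.  -27.4] rot [  0.1   0.2 -61.4] rows>= 6.0
top green [0.5797 0.2358] [0.5791 0.2356] 19.5 [0.057 0.058]
```

View pics/w13.png

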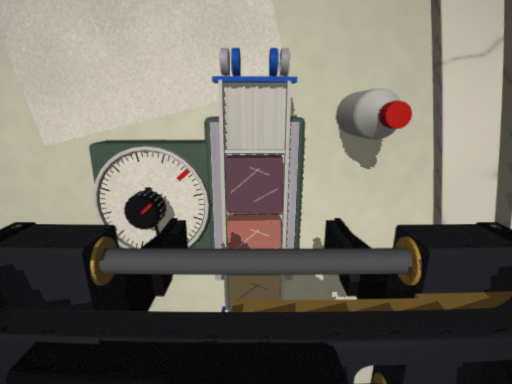

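View pics/t13.png

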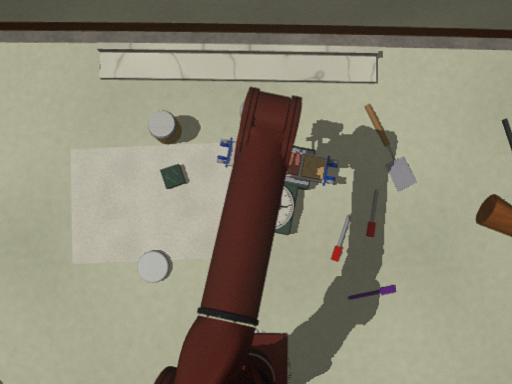

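Purple is in. Next is green, gripped with the jaws across the other pair of sides so the gripper body clears the tin.

move_arm:
  travel:
    - [-48,275,-27]
    - [-48,275,-27]
    - [-48,275,-27]
    - [-48,275,-27]
    - [-48,275,-27]
    - [-48,275,-27]
    - [-48,275,-27]
    - [-48,275,-27]
    - [-48,275,-27]
  angular:
    - [0,0,-61]
    - [0,0,-61]
    - [0,0,-61]
    - [0,0,-61]
    - [0,0,-61]
    - [0,0,-61]
    - [0,0,-61]
    - [0,0,-61]
    - [0,0,-61]

```text
time_s: 23.5
ee_pos: [0.5795, 0.2357, 0.1971]
orientation: [0.12, 0.697, 0.12, -0.697]
contact_force: [0.1, -0.6, 0.7]
grip_width: 0.0873
```

```bash
python3 - <<'E'
from m import *
st()
f=grab('wrist','w14.png')
for k,v in tiles(f,(195,0,330,226)).items(): print(k,*v)
plan([.579,.2385,.0135],-71)
E
```

```text
t 23.5 p [0.5795 0.2357 0.1971] jaw -70.5 x [ 0.  0. -1.] F [ 0.1 -0.6  0.7] w 0.0873 q [-1.12  0.39  0.87  1.6  -0.31  1.3  -1.44]
green [0.5822 0.2382] [0.581  0.2378] 19.5 [0.059 0.06 ]
t 23.55 d [  -0.5    2.8 -183.6] rot [-0.   0.  -0.5] rows>= 3.0
```

View pics/w14.png

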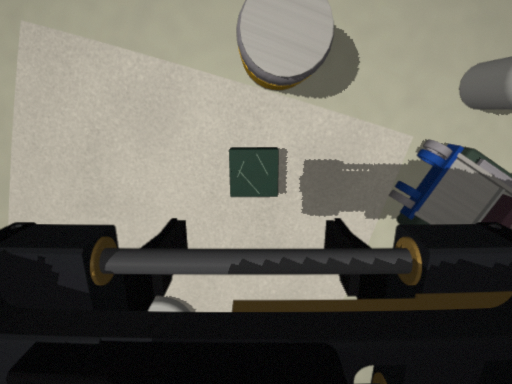

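move_arm:
  travel:
    - [1,2,-60]
    - [1,2,-120]
    - [1,2,-160]
    - [1,2,-184]
    - [1,2,-184]
    - [1,2,-184]
  angular:
    - [0,0,0]
    - [0,0,0]
    - [0,0,0]
    - [0,0,0]
    - [0,0,0]
    - [0,0,0]

```text
time_s: 24.3
ee_pos: [0.5812, 0.2384, 0.0143]
orientation: [0.119, 0.697, 0.12, -0.696]
contact_force: [-0.0, 0.3, 0.9]
grip_width: 0.0869
```

move_arm:
  travel:
    - [0,0,0]
    - [0,0,0]
    - [0,0,0]
    - [0,0,0]
    - [0,0,20]
    - [0,0,70]
    - [0,0,130]
    - [0,0,180]
    - [0,0,180]
  angular:
    - [0,0,0]
    - [0,0,0]
    - [0,0,0]
    - [0,0,0]
    - [0,0,0]
    - [0,0,0]
    - [0,0,0]
    - [0,0,0]
    - [0,0,0]
  jaw: 1
  newtons: 35

```text
time_s: 25.42
ee_pos: [0.5826, 0.2385, 0.1984]
orientation: [0.118, 0.699, 0.12, -0.695]
contact_force: [-0.0, -0.0, -2.9]
grip_width: 0.0596
```

```bash
python3 - <<'E'
from h import *
st();plan(W(0,.103,.20),YAW);plan(W(0,.103,.110),YAW)
E
```

```text
t 25.43 p [0.5826 0.2385 0.1984] jaw -70.6 x [ 0.006  0.004 -1.   ] F [-0.  -0.  -2.9] w 0.0596 q [-1.13  0.39  0.88  1.59 -0.31  1.3  -1.44]
t 25.43 d [  55.9 -212.5    1.6] rot [-0.4  0.2 60.9] rows>= 6.0
t 25.43 d [  55.9 -212.5  -88.4] rot [-0.4  0.2 60.9] rows>= 6.0
```

move_arm:
  travel:
    - [56,-212,5]
    - [56,-212,5]
    - [56,-212,5]
    - [56,-212,5]
    - [56,-212,5]
    - [56,-212,5]
    - [56,-212,5]
    - [56,-212,-40]
    - [56,-212,-75]
    - [56,-212,-82]
    - [56,-212,-82]
    - [56,-212,-82]
  angular:
    - [0,0,61]
    - [0,0,61]
    - [0,0,61]
    - [0,0,61]
    - [0,0,61]
    - [0,0,61]
    - [0,0,61]
    - [0,0,61]
    - [0,0,61]
    - [0,0,61]
    - [0,0,61]
    - [0,0,61]

```text
time_s: 26.92
ee_pos: [0.6373, 0.0264, 0.1127]
orientation: [0.457, 0.541, 0.456, -0.539]
contact_force: [-0.0, 0.2, -1.0]
grip_width: 0.0593
```

```bash
python3 - <<'E'
from h import *
st();f=grab('wrist','w15.png')
p=S(r.sense()['ee_pos']);print(p)
print([(i,f['image'][i,240].tolist()) for i in range(174,200)])
for b in (.0135,.0155):
  for row in (186,188,190,192,194): print(row,S(ray(f,[(240,row)],p[2]-b+.024)[0])[1]-.03-p[1])
E
```

```text
t 26.93 p [0.6373 0.0264 0.1127] jaw -9.6 x [ 0.002  0.    -1.   ] F [-0.   0.2 -1. ] w 0.0593 q [-0.63  0.45  0.68  1.66 -0.3   1.14 -0.04]
[-0.00125155  0.10316682  0.11268008]
[(174, [200, 195, 185]), (175, [199, 194, 183]), (176, [199, 194, 183]), (177, [199, 194, 183]), (178, [200, 194, 184]), (179, [198, 194, 184]), (180, [198, 193, 183]), (181, [199, 195, 184]), (182, [199, 194, 184]), (183, [186, 182, 173]), (184, [95, 100, 91]), (185, [39, 52, 44]), (186, [33, 47, 39]), (187, [32, 46, 38]), (188, [34, 47, 40]), (189, [32, 47, 41]), (190, [34, 48, 41]), (191, [31, 46, 39]), (192, [32, 47, 38]), (193, [40, 53, 46]), (194, [49, 68, 57]), (195, [51, 72, 60]), (196, [50, 72, 60]), (197, [53, 74, 62]), (198, [50, 72, 60]), (199, [50, 71, 59])]
186 0.0029285570524565235
188 0.0017654463322844954
190 0.0005977067545997056
192 -0.0005747048867508348
194 -0.0017518322680093595
186 0.0024018485307197995
188 0.0012234583827665374
190 4.03785694230302e-05
192 -0.0011474346830494947
194 -0.0023400256246547263
```

View pics/w15.png

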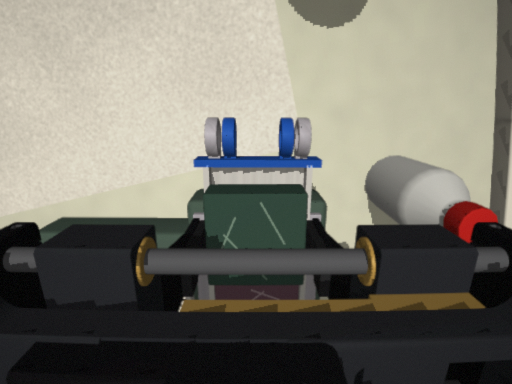

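move_arm:
  travel:
    - [1.5,2,-6]
    - [1.5,2,-12]
    - [1.5,2,-12]
    - [1.5,2,-12]
  angular:
    - [0,0,0]
    - [0,0,0]
    - [0,0,0]
    - [0,0,0]

```text
time_s: 27.48
ee_pos: [0.6378, 0.0283, 0.099]
orientation: [-0.457, -0.54, -0.457, 0.54]
contact_force: [0.3, 0.3, -1.1]
grip_width: 0.0593
```

```bash
python3 - <<'E'
from h import *
st();f=grab('wrist','w16.png')
p=S(r.sense()['ee_pos']);print(p)
print(proj(f,[W(-.01,.1335,p[2]-.0145+.024),W(-.01,.069,.084)]))
print([(i,f['image'][i,240].tolist()) for i in range(186,200)])
E
```

```text
t 27.48 p [0.6378 0.0283 0.099 ] jaw -9.6 x [-0. -0. -1.] F [ 0.3  0.3 -1.1] w 0.0593 q [-0.63  0.46  0.67  1.67 -0.31  1.12 -0.04]
[-0.00098776  0.10512777  0.09912478]
[[239.60264429 193.41468429]
 [242.60845713 270.00879241]]
[(186, [32, 45, 38]), (187, [32, 45, 37]), (188, [32, 47, 37]), (189, [33, 46, 40]), (190, [34, 48, 40]), (191, [33, 46, 40]), (192, [33, 47, 40]), (193, [35, 50, 41]), (194, [48, 70, 58]), (195, [50, 71, 60]), (196, [50, 72, 61]), (197, [51, 72, 61]), (198, [49, 71, 60]), (199, [51, 71, 61])]
```

View pics/w16.png

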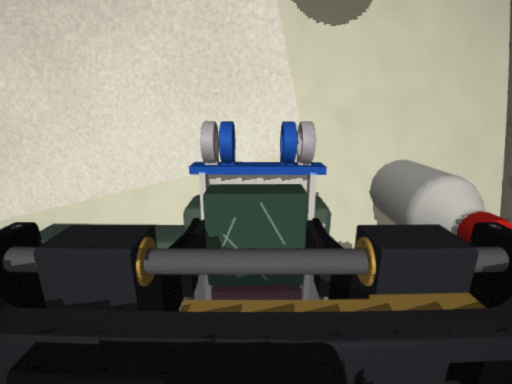

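move_arm:
  travel:
    - [1,0,-2]
    - [1,0,-3.5]
    - [1,0,-5]
    - [1,0,-6]
    - [1,0,-6.5]
    - [1,0,-6.5]
  angular:
    - [0,0,0]
    - [0,0,0]
    - [0,0,0]
    - [0,0,0]
    - [0,0,0]
    - [0,0,0]

```text
time_s: 28.28
ee_pos: [0.6388, 0.0284, 0.0926]
orientation: [-0.457, -0.54, -0.457, 0.54]
contact_force: [-0.3, -1.0, -1.0]
grip_width: 0.0594
```

```bash
python3 - <<'E'
from h import *
st();print(S(r.sense()['ee_pos']))
E
```

```text
t 28.27 p [0.6388 0.0284 0.0926] jaw -9.5 x [-0.  0. -1.] F [-0.3 -1.  -1. ] w 0.0594 q [-0.62  0.47  0.67  1.67 -0.32  1.11 -0.03]
[-8.03259218e-05  1.05432447e-01  9.25631906e-02]
```

move_arm:
  travel:
    - [0,0,-1]
    - [0,0,-2]
    - [0,0,-2]
  angular:
    - [0,0,0]
    - [0,0,0]
    - [0,0,0]

```text
time_s: 28.65
ee_pos: [0.6388, 0.0284, 0.0906]
orientation: [0.457, 0.54, 0.457, -0.54]
contact_force: [-0.5, -0.5, 1.3]
grip_width: 0.0597
```

```bash
python3 - <<'E'
from h import *
st();g=grab('scene','s1.png');cv2.imwrite('pics/s1z.png',cv2.resize(g['image'][130:260,170:300],None,fx=4.6,fy=4.6,interpolation=cv2.INTER_CUBIC)[:,:,::-1])
E
```

```text
t 28.65 p [0.6388 0.0284 0.0906] jaw -9.5 x [ 0.  0. -1.] F [-0.5 -0.5  1.3] w 0.0597 q [-0.62  0.48  0.67  1.67 -0.32  1.11 -0.03]
```

View pics/s1z.png

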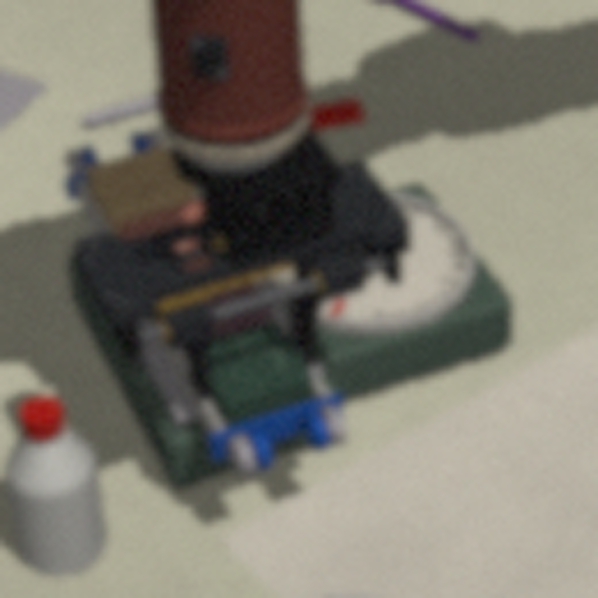

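move_arm:
  travel:
    - [0,0,0]
    - [0,0,0]
    - [0,0,0]
    - [0,0,30]
    - [0,0,90]
    - [0,-30,140]
    - [0,-60,160]
    - [0,-60,160]
  angular:
    - [0,0,0]
    - [0,0,0]
    - [0,0,0]
    - [0,0,0]
    - [0,0,0]
    - [0,0,0]
    - [0,0,0]
    - [0,0,0]
  jaw: 0

```text
time_s: 29.7
ee_pos: [0.6394, -0.0353, 0.253]
orientation: [0.456, 0.542, 0.454, -0.54]
contact_force: [-0.2, -0.3, 0.2]
grip_width: 0.0868
```

```bash
python3 - <<'E'
from m import *
st();f=grab('wrist','w17.png');f=grab('top','t17.png')
cv2.imwrite('pics/t17z.png',cv2.resize(f['image'][140:310,300:440],None,fx=4,fy=3.5,interpolation=cv2.INTER_CUBIC)[:,:,::-1])
E
python3 m.py | grep red
```

```text
t 29.7 p [ 0.6394 -0.0353  0.253 ] jaw -9.8 x [ 0.004 -0.001 -1.   ] F [-0.2 -0.3  0.2] w 0.0868 q [-0.58  0.36  0.74  1.48 -0.24  1.4   0.  ]
red 13.0 (226, 336, 9, 11) [[0.09427124 0.04886236 0.012     ]] [[0.103, 0.066], [0.114, 0.048], [0.086, 0.03], [0.075, 0.048]]
red 78.5 (336, 238, 11, 15) [[ 0.38118723 -0.27344978  0.012     ]] [[0.365, -0.257], [0.404, -0.27], [0.398, -0.29], [0.359, -0.277]]
red 68.0 (367, 222, 8, 15) [[ 0.4299576  -0.36299356  0.012     ]] [[0.411, -0.351], [0.451, -0.356], [0.449, -0.375], [0.409, -0.37]]
```

View pics/w17.png

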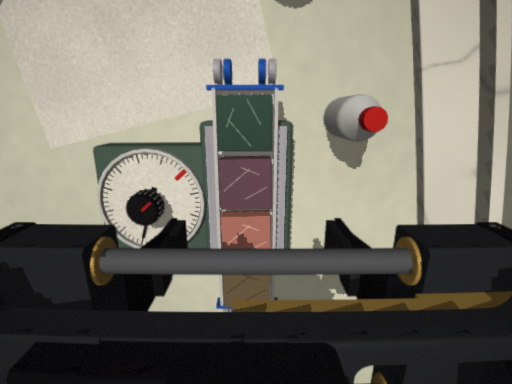

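View pics/t17z.png

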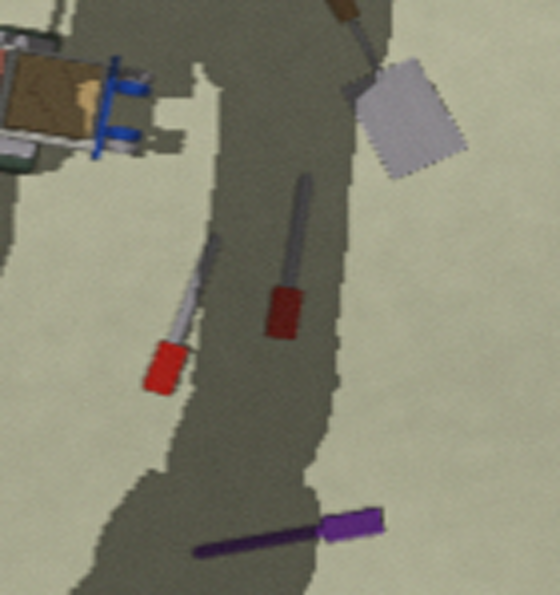

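All four tiles lie flat in their cells. Rod A was knocked: its handle is now near (0.381,-0.273) with yaw -18°. I'll go above it with the camera toward its tip.

```bash
python3 - <<'E'
from h import *
plan([.376,-.272,.20],-108.3)
E
```

```text
t 29.85 d [-262.5 -241.5  -49.7] rot [ 0.  -0.1 81.2] rows>= 8.0
```

move_arm:
  travel:
    - [-262,-241,-30]
    - [-262,-241,-30]
    - [-262,-241,-30]
    - [-262,-241,-30]
    - [-262,-241,-30]
    - [-262,-241,-30]
    - [-262,-241,-30]
    - [-262,-241,-50]
    - [-262,-241,-50]
    - [-262,-241,-50]
    - [-262,-241,-50]
    - [-262,-241,-50]
  angular:
    - [0,0,-98.5]
    - [0,0,-98.5]
    - [0,0,-98.5]
    - [0,0,-98.5]
    - [0,0,-98.5]
    - [0,0,-98.5]
    - [0,0,-98.5]
    - [0,0,-98.5]
    - [0,0,-98.5]
    - [0,0,-98.5]
    - [0,0,-98.5]
    - [0,0,-98.5]

```text
time_s: 31.35
ee_pos: [0.377, -0.2724, 0.2006]
orientation: [-0.11, 0.699, -0.11, -0.698]
contact_force: [-0.3, 0.1, 0.3]
grip_width: 0.0871
```

```bash
python3 - <<'E'
from h import *
st();f=grab('wrist','w18.png');f=grab('top','t18.png')
E
```

```text
t 31.35 p [ 0.377  -0.2724  0.2006] jaw -107.9 x [ 0.  0. -1.] F [-0.3  0.1  0.3] w 0.0871 q [-0.45 -0.12  0.93  1.96  0.1   1.26 -1.43]
```

View pics/w18.png

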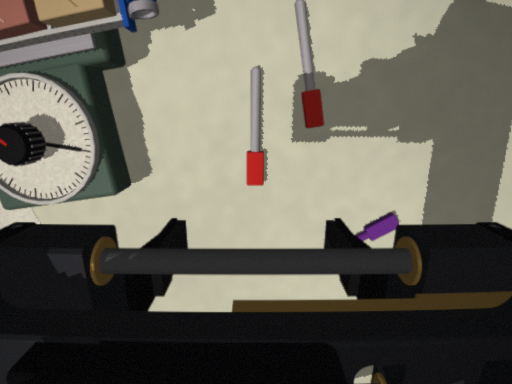

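```bash
cat > rods.py <<'E'
from h import *
def rods(f,maxrow=226):
    hsv=cv2.cvtColor(f['image'],cv2.COLOR_RGB2HSV);hsv[maxrow:]=0
    rd=cv2.inRange(hsv,(0,150,60),(8,255,255))|cv2.inRange(hsv,(174,150,60),(179,255,255))
    for q in cv2.findContours(rd,0,2)[0]:
        if cv2.contourArea(q)>150:
            m=cv2.moments(q);c=(m['m10']/m['m00'],m['m01']/m['m00'])
            b=ray(f,cv2.boxPoints(cv2.minAreaRect(q)),.012)[:,:2];e=np.roll(b,-1,0)-b;L=np.linalg.norm(e,axis=1);i=np.argmax(L)
            a=np.degrees(np.arctan2(e[i,1],e[i,0])); a=(a+90)%180-90
            print('px',np.round(c,1),'pos',ray(f,[c],.012)[0].round(4),b.mean(0).round(4),'yaw',a.round(1),'L',L[:2].round(3))
if __name__=='__main__':
    f=grab('wrist');rods(f)
    print('tip',ray(f,[(255,68.),(256,167.5)],.006)[:,:2])
    st();plan([.381,-.2735,.003],-108)
E
python3 rods.py
```

```text
px [254.7 167.6] pos [ 0.3824 -0.2742  0.012 ] [ 0.3822 -0.2745] yaw -18.4 L [0.02  0.043]
px [312.2 108.2] pos [ 0.4306 -0.3627  0.012 ] [ 0.4302 -0.3628] yaw -8.2 L [0.022 0.043]
tip [[ 0.49575739 -0.31120495]
 [ 0.3809859  -0.27543387]]
t 31.5 p [ 0.3769 -0.2725  0.2006] jaw -108.0 x [ 0.  0. -1.] F [-0.7  0.1 -0.1] w 0.0869 q [-0.45 -0.12  0.93  1.96  0.1   1.26 -1.44]
t 31.5 d [   4.1   -1.  -197.6] rot [-0.  0. -0.] rows>= 4.0
```

move_arm:
  travel:
    - [5,-2,-60]
    - [5,-2,-120]
    - [5,-2,-170]
    - [5,-2,-190]
    - [5,-2,-197]
    - [5,-2,-197]
    - [5,-2,-197]
  angular:
    - [0,0,0]
    - [0,0,0]
    - [0,0,0]
    - [0,0,0]
    - [0,0,0]
    - [0,0,0]
    - [0,0,0]

```text
time_s: 32.38
ee_pos: [0.3827, -0.2749, 0.0046]
orientation: [-0.111, 0.699, -0.111, -0.698]
contact_force: [0.1, 0.1, -0.5]
grip_width: 0.0872
```

```bash
python3 - <<'E'
from h import *
st();f=grab('wrist','w19.png')
E
```

```text
t 32.38 p [ 0.3827 -0.2749  0.0046] jaw -108.0 x [ 0.002 -0.    -1.   ] F [ 0.1  0.1 -0.5] w 0.0872 q [-0.3   0.32  0.94  2.15 -0.35  0.83 -1.03]
```

View pics/w19.png

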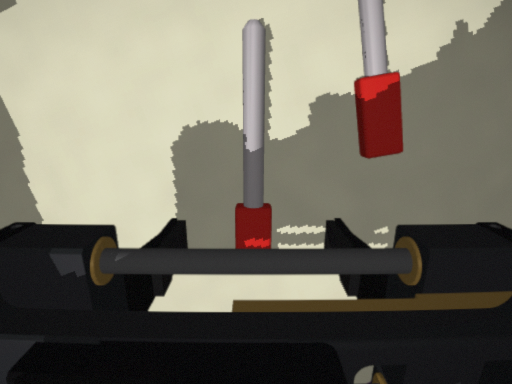

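move_arm:
  travel:
    - [0,0,-1.5]
    - [0,0,-1.5]
    - [0,0,-1.5]
    - [0,0,-1.5]
    - [0,0,-1.5]
    - [0,0,-1.5]
    - [0,0,15]
    - [0,0,60]
    - [0,0,120]
    - [0,0,130]
    - [0,0,130]
  angular:
    - [0,0,0]
    - [0,0,0]
    - [0,0,0]
    - [0,0,0]
    - [0,0,0]
    - [0,0,0]
    - [0,0,0]
    - [0,0,0]
    - [0,0,0]
    - [0,0,0]
    - [0,0,0]
  jaw: 1
  newtons: 50

```text
time_s: 33.8
ee_pos: [0.3824, -0.2741, 0.1337]
orientation: [-0.111, 0.699, -0.11, -0.698]
contact_force: [-0.2, -0.1, 0.5]
grip_width: 0.0003
```

```bash
python3 - <<'E'
from h import *
st();f=grab('wrist','w20.png');plan(W(-.170,-.160,.13),YAW-90)
E
```

```text
t 33.8 p [ 0.3824 -0.2741  0.1337] jaw -108.0 x [ 0.002  0.001 -1.   ] F [-0.2 -0.1  0.5] w 0.0003 q [-0.55  0.01  1.1   2.04 -0.01  1.1  -1.32]
t 33.85 d [45.  69.3 -2.8] rot [-0.1 -0.   8.3] rows>= 2.0
```

View pics/w20.png

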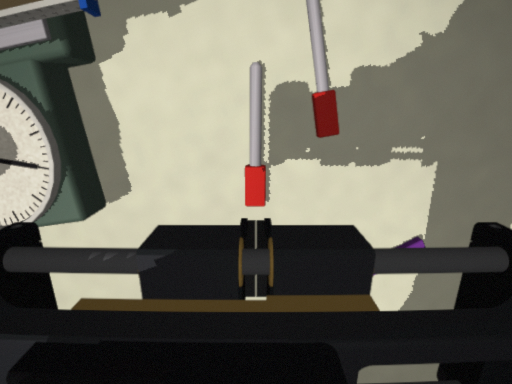

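The fingers hadn't closed before the lift. I'll reopen to half, descend again and allow longer to close.

```bash
sed -i 's/^    print(.tip.*$//' rods.py; python3 rods.py
```

```text
px [254.6 184.7] pos [ 0.3824 -0.274   0.012 ] [ 0.3816 -0.2742] yaw -18.5 L [0.02  0.043]
px [325.5 112.2] pos [ 0.4308 -0.3627  0.012 ] [ 0.4303 -0.3627] yaw -6.8 L [0.022 0.043]
t 33.9 p [ 0.3811 -0.2739  0.1323] jaw -108.0 x [-0.002  0.001 -1.   ] F [-0.3 -0.1 -0.7] w 0.0005 q [-0.54  0.01  1.1   2.04 -0.01  1.1  -1.32]
t 33.9 d [-1.000e-01  4.000e-01 -1.293e+02] rot [-0.  -0.1  0. ] rows>= 3.0
```

move_arm:
  travel:
    - [0,0,0]
    - [0,0,0]
    - [0,0,0]
    - [0,0,-40]
    - [0,0,-90]
    - [0,0,-115]
    - [0,0,-129]
    - [0,0,-129]
    - [0,0,-129]
  angular:
    - [0,0,0]
    - [0,0,0]
    - [0,0,0]
    - [0,0,0]
    - [0,0,0]
    - [0,0,0]
    - [0,0,0]
    - [0,0,0]
    - [0,0,0]
  jaw: 0.5

```text
time_s: 35.02
ee_pos: [0.3825, -0.275, 0.0055]
orientation: [-0.111, 0.699, -0.111, -0.698]
contact_force: [-0.4, 0.2, 0.3]
grip_width: 0.0431
```

move_arm:
  travel:
    - [0,0,-1]
    - [0,0,-1]
    - [0,0,-1]
    - [0,0,-1]
    - [0,0,-1]
    - [0,0,-1]
  angular:
    - [0,0,0]
    - [0,0,0]
    - [0,0,0]
    - [0,0,0]
    - [0,0,0]
    - [0,0,0]
  jaw: 1

```text
time_s: 35.78
ee_pos: [0.3821, -0.2744, 0.0038]
orientation: [-0.111, 0.698, -0.111, -0.698]
contact_force: [-1.0, 2.5, 6.2]
grip_width: 0.021
```

```bash
python3 - <<'E'
from h import *
st();f=grab('wrist','w21.png')
E
```

```text
t 35.77 p [ 0.3821 -0.2744  0.0038] jaw -108.0 x [ 0.  0. -1.] F [-1.   2.5  6.2] w 0.021 q [-0.35  0.34  1.    2.15 -0.39  0.84 -0.99]
```

View pics/w21.png

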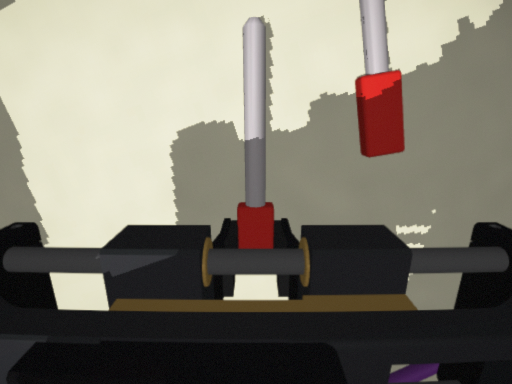

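move_arm:
  travel:
    - [0,0,-1]
    - [0,0,-2]
    - [0,0,-2]
    - [0,0,-2]
  angular:
    - [0,0,0]
    - [0,0,0]
    - [0,0,0]
    - [0,0,0]

```text
time_s: 36.33
ee_pos: [0.3821, -0.2745, 0.0035]
orientation: [-0.112, 0.698, -0.11, -0.698]
contact_force: [-13.4, 10.5, 50.8]
grip_width: 0.0212
```

```bash
python3 - <<'E'
from h import *
st()
E
```

```text
t 36.33 p [ 0.3821 -0.2745  0.0035] jaw -108.1 x [ 0.001  0.003 -1.   ] F [-13.4  10.5  50.8] w 0.0212 q [-0.34  0.35  1.    2.15 -0.4   0.84 -0.99]
```

move_arm:
  travel:
    - [0,0,2]
    - [0,0,4]
    - [0,0,10]
    - [0,0,30]
    - [0,0,30]
  angular:
    - [0,0,0]
    - [0,0,0]
    - [0,0,0]
    - [0,0,0]
    - [0,0,0]

```text
time_s: 36.95
ee_pos: [0.3826, -0.2749, 0.0324]
orientation: [-0.111, 0.699, -0.111, -0.698]
contact_force: [0.1, 0.2, -1.7]
grip_width: 0.0209
```

```bash
python3 - <<'E'
from h import *
st();f=grab('wrist','w22.png')
E
```

```text
t 36.95 p [ 0.3826 -0.2749  0.0324] jaw -108.0 x [ 0.002 -0.    -1.   ] F [ 0.1  0.2 -1.7] w 0.0209 q [-0.41  0.28  1.06  2.13 -0.32  0.89 -1.05]
```

View pics/w22.png

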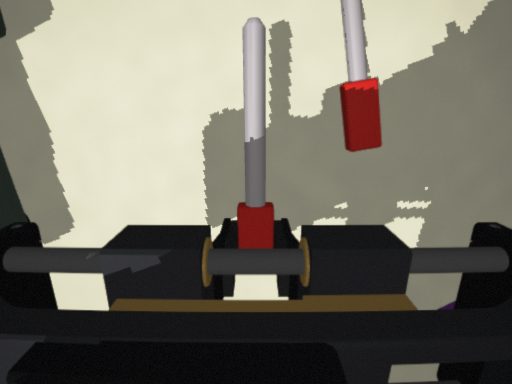

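```bash
python3 - <<'E'
from h import *
plan(W(-.180,-.160,.0793),YAW-90)
E
```

```text
t 37.0 d [34.4 71.6 47.6] rot [-0.   0.1  8.3] rows>= 2.0
```

move_arm:
  travel:
    - [0,10,30]
    - [15,40,70]
    - [34,72,70]
    - [34,72,70]
    - [34,72,70]
    - [34,72,48]
    - [34,72,48]
    - [34,72,48]
  angular:
    - [0,0,0]
    - [0,0,4]
    - [0,0,8.3]
    - [0,0,8.3]
    - [0,0,8.3]
    - [0,0,8.3]
    - [0,0,8.3]
    - [0,0,8.3]

```text
time_s: 38.0
ee_pos: [0.4153, -0.2036, 0.0797]
orientation: [0.06, -0.704, 0.061, 0.705]
contact_force: [0.4, -0.4, -1.2]
grip_width: 0.0208
```

```bash
python3 - <<'E'
from h import *
st();print(S(r.sense()['ee_pos']));f=grab('wrist','w23.png');f=grab('top','t23.png');g=grab('scene','s23.png')
print('hole px',proj(grab('wrist'),[W(-.034,-.16,.0818),W(.034,-.16,.0818),W(-.034,-.151,.0818),W(-.034,-.169,.0818)]))
cv2.imwrite('pics/s23z.png',cv2.resize(g['image'][110:260,170:300],None,fx=4.6,fy=4,interpolation=cv2.INTER_CUBIC)[:,:,::-1])
E
```

```text
t 38.0 p [ 0.4153 -0.2036  0.0797] jaw -99.9 x [-0.001 -0.001 -1.   ] F [ 0.4 -0.4 -1.2] w 0.0208 q [-0.7   0.13  1.14  2.11 -0.14  0.98 -1.22]
[-0.1813209  -0.16093148  0.07974606]
hole px [[ 252.93352702  -37.23043359]
 [ 252.64100362 -194.75744538]
 [ 234.86382346  -37.15384144]
 [ 271.00748381  -37.21726084]]
```

View pics/w23.png

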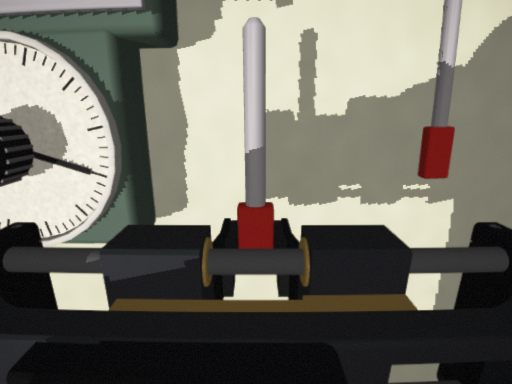

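View pics/s23z.png

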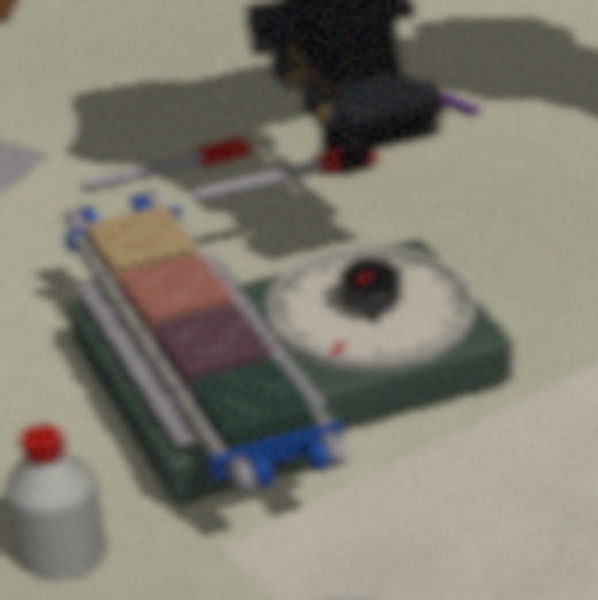

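```bash
python3 - <<'E'
from h import *
f=grab('wrist')
for z in (.058,.061): 
    t=S(ray(f,[(104.5,176.5)],z)[0]);d=t-[-.128,0,z];print(t,np.hypot(*d[:2]),np.degrees(np.arctan2(-d[1],d[0])))
print(S(ray(f,[(254.5,20),],.0822)[0]),S(ray(f,[(255,200),],.0822)[0]))
im=f['image'];g=cv2.cvtColor(im,cv2.COLOR_RGB2GRAY)
for row in (30,60,100,140,180,198): print(row,g[row,238:274].tolist())
E
```

```text
[-0.1484348  -0.05778772  0.058     ] 0.061294379425827474 109.47452922160468
[-0.14775558 -0.05946559  0.061     ] 0.06266130234245268 108.37744841612293
[-0.0603886  -0.16054554  0.0822    ] [-0.1575425 -0.1607201  0.0822   ]
30 [229, 228, 228, 224, 184, 152, 160, 167, 176, 186, 193, 194, 193, 196, 199, 202, 199, 192, 183, 176, 166, 158, 150, 136, 125, 110, 102, 146, 223, 228, 228, 228, 229, 228, 229, 228]
60 [229, 228, 229, 229, 223, 155, 161, 169, 178, 190, 197, 198, 197, 201, 204, 205, 201, 193, 186, 177, 168, 159, 150, 137, 125, 109, 100, 139, 224, 230, 230, 231, 230, 231, 230, 231]
100 [232, 232, 232, 232, 230, 206, 157, 171, 179, 187, 197, 202, 202, 202, 205, 204, 201, 194, 186, 178, 168, 161, 150, 136, 123, 107, 105, 151, 226, 231, 230, 230, 231, 231, 231, 230]
140 [230, 231, 230, 231, 231, 227, 187, 171, 180, 184, 194, 203, 203, 206, 204, 201, 197, 194, 186, 177, 170, 160, 150, 137, 123, 106, 93, 97, 127, 130, 130, 129, 132, 130, 132, 131]
180 [232, 231, 232, 231, 232, 231, 223, 134, 96, 96, 97, 100, 107, 107, 108, 109, 108, 108, 106, 105, 105, 104, 100, 99, 96, 90, 89, 97, 129, 132, 132, 132, 132, 131, 132, 131]
198 [229, 228, 228, 229, 228, 228, 222, 159, 101, 96, 98, 101, 105, 106, 106, 108, 105, 108, 107, 106, 104, 103, 102, 98, 94, 90, 91, 107, 128, 132, 130, 131, 135, 150, 153, 153]
```

move_arm:
  travel:
    - [10,-1,0]
    - [20,-3,0]
    - [20,-3,0]
    - [20,-3,0]
  angular:
    - [0,0,0]
    - [0,0,0.2]
    - [0,0,0.2]
    - [0,0,0.2]

```text
time_s: 38.75
ee_pos: [0.4353, -0.2058, 0.0794]
orientation: [0.059, -0.704, 0.059, 0.705]
contact_force: [0.2, -0.0, -1.3]
grip_width: 0.0214
```

```bash
python3 - <<'E'
from h import *
st();print(S(r.sense()['ee_pos']));f=grab('wrist','w24.png')
cv2.imwrite('pics/w24z.png',cv2.resize(f['image'][0:120,180:330],None,fx=5,fy=5,interpolation=cv2.INTER_CUBIC)[:,:,::-1])
print(proj(f,[W(-.034,-.147,.082),W(-.034,-.173,.082),W(-.034,-.16,.095)]))
E
```

```text
t 38.75 p [ 0.4353 -0.2058  0.0794] jaw -99.6 x [-0.001 -0.    -1.   ] F [ 0.2 -0.  -1.3] w 0.0214 q [-0.65  0.21  1.11  2.07 -0.22  0.99 -1.16]
[-0.16114579 -0.15972489  0.07943631]
[[229.16478995   4.96939337]
 [280.29908764   5.12203569]
 [254.66842479  -5.18675556]]
```

View pics/w24z.png

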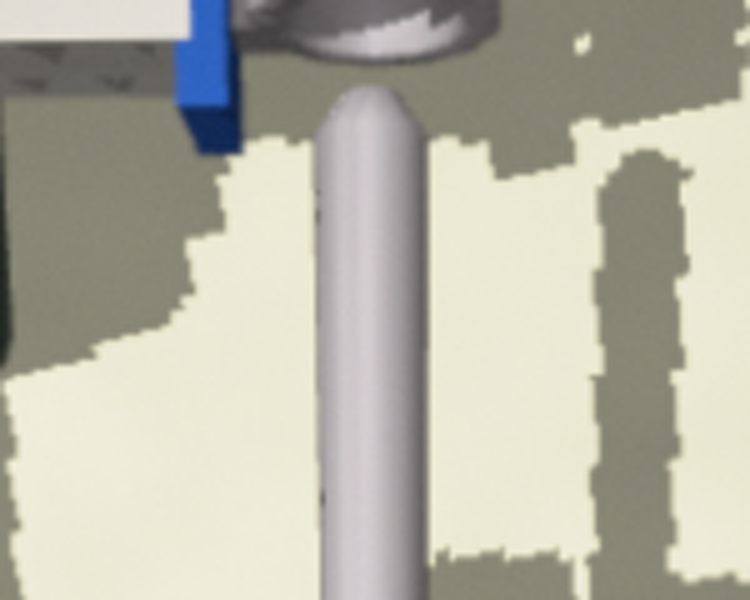

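Rod and lug line up (rod column 254, ring right edge 280 as predicted). Now inserting slowly.

move_arm:
  travel:
    - [4,-0.7,0]
    - [8,-1.4,0]
    - [12,-2,0]
    - [16,-2.7,0]
    - [20,-3.4,0]
    - [20,-3.4,0]
  angular:
    - [0,0,0]
    - [0,0,0]
    - [0,0,0]
    - [0,0,0]
    - [0,0,0]
    - [0,0,0]

```text
time_s: 39.55
ee_pos: [0.456, -0.2091, 0.0795]
orientation: [0.059, -0.705, 0.059, 0.705]
contact_force: [-0.5, -0.5, -1.3]
grip_width: 0.0213
```

```bash
python3 - <<'E'
from h import *
st();print(S(r.sense()['ee_pos']));f=grab('wrist','w25.png')
cv2.imwrite('pics/w25z.png',cv2.resize(f['image'][0:150,160:350],None,fx=4,fy=4,interpolation=cv2.INTER_CUBIC)[:,:,::-1])
E
```

```text
t 39.55 p [ 0.456  -0.2091  0.0795] jaw -99.5 x [-0. -0. -1.] F [-0.5 -0.5 -1.3] w 0.0213 q [-0.6   0.27  1.07  2.03 -0.28  1.   -1.12]
[-0.14019588 -0.15954228  0.07953574]
```

View pics/w25z.png

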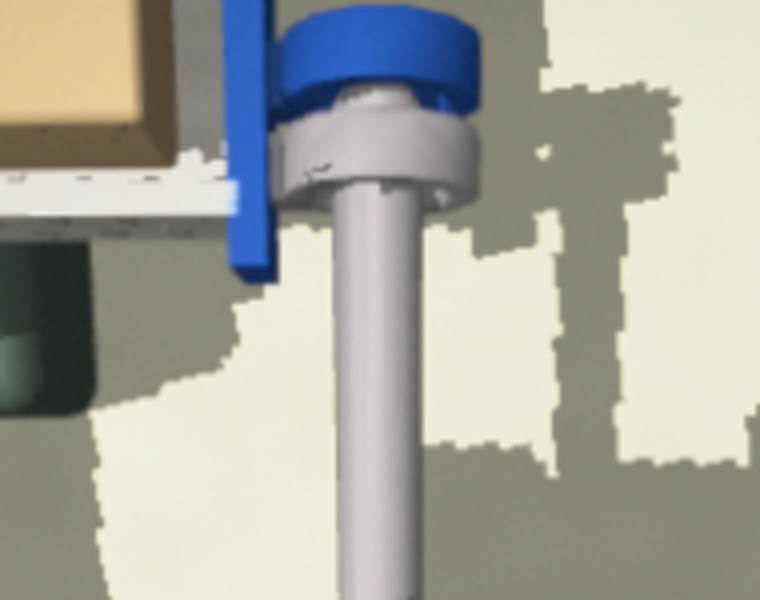

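move_arm:
  travel:
    - [8,-1.4,0]
    - [16,-2.7,0]
    - [24,-4.1,0]
    - [32,-5.5,0]
    - [40,-6.8,0]
    - [46,-7.9,0]
    - [46,-7.9,0]
  angular:
    - [0,0,0]
    - [0,0,0]
    - [0,0,0]
    - [0,0,0]
    - [0,0,0]
    - [0,0,0]
    - [0,0,0]

```text
time_s: 40.48
ee_pos: [0.5021, -0.217, 0.0795]
orientation: [0.059, -0.705, 0.059, 0.705]
contact_force: [-0.8, -0.3, -1.9]
grip_width: 0.0216
```

```bash
python3 - <<'E'
from h import *
st();print(S(r.sense()['ee_pos']));f=grab('wrist','w26.png')
E
```

```text
t 40.48 p [ 0.5021 -0.217   0.0795] jaw -99.5 x [-0. -0. -1.] F [-0.8 -0.3 -1.9] w 0.0216 q [-0.51  0.39  1.01  1.92 -0.38  1.04 -1.08]
[-0.09344034 -0.15956768  0.07950085]
```

View pics/w26.png

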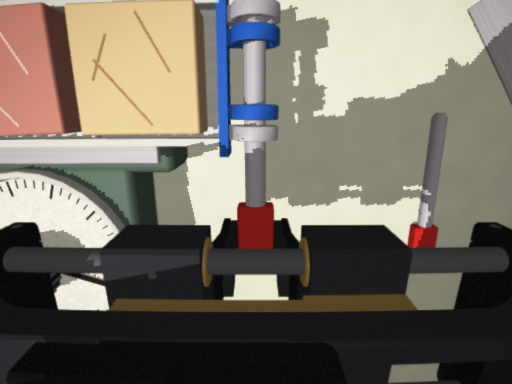

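move_arm:
  travel:
    - [8,-1.4,0]
    - [16,-2.7,0]
    - [24,-4.1,0]
    - [30,-5.1,0]
    - [33.5,-5.7,0]
    - [33.5,-5.7,0]
    - [33.5,-5.7,0]
  angular:
    - [0,0,0]
    - [0,0,0]
    - [0,0,0]
    - [0,0,0]
    - [0,0,0]
    - [0,0,0]
    - [0,0,0]

```text
time_s: 41.4
ee_pos: [0.5351, -0.2226, 0.0795]
orientation: [0.059, -0.705, 0.059, 0.705]
contact_force: [-1.1, 0.2, -1.7]
grip_width: 0.0211
```

```bash
python3 - <<'E'
from h import *
st();print(S(r.sense()['ee_pos']));f=grab('wrist','w27.png')
E
```

```text
t 41.4 p [ 0.5351 -0.2226  0.0795] jaw -99.6 x [-0.  0. -1.] F [-1.1  0.2 -1.7] w 0.0211 q [-0.45  0.46  0.97  1.84 -0.43  1.07 -1.06]
[-0.06002694 -0.15952329  0.07950474]
```

View pics/w27.png

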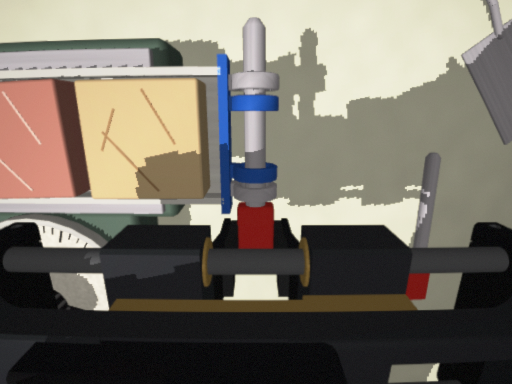

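move_arm:
  travel:
    - [0,0,-1]
    - [0,0,-2]
    - [0,0,-2]
  angular:
    - [0,0,0]
    - [0,0,0]
    - [0,0,0]

```text
time_s: 41.82
ee_pos: [0.5352, -0.2225, 0.0775]
orientation: [0.059, -0.705, 0.059, 0.705]
contact_force: [-0.1, 0.8, -1.5]
grip_width: 0.0212
```

move_arm:
  travel:
    - [0,0,0]
    - [0,0,0]
    - [0,0,0]
    - [0,0,0]
    - [0,0,30]
    - [0,0,90]
    - [0,0,120]
  angular:
    - [0,0,0]
    - [0,0,0]
    - [0,0,0]
    - [0,0,0]
    - [0,0,0]
    - [0,0,0]
    - [0,0,0]
  jaw: 0.5

```text
time_s: 42.7
ee_pos: [0.5359, -0.2233, 0.2004]
orientation: [-0.059, 0.706, -0.059, -0.704]
contact_force: [0.6, 0.5, 0.0]
grip_width: 0.0435
```

```bash
python3 - <<'E'
from rods import *
st();f=grab('wrist','w28.png');rods(f);rods(grab('top'))
E
```

```text
t 42.7 p [ 0.5359 -0.2233  0.2004] jaw -99.6 x [ 0.003 -0.001 -1.   ] F [0.6 0.5 0. ] w 0.0435 q [-0.55  0.32  1.07  1.71 -0.3   1.28 -1.15]
px [256.  187.7] pos [ 0.5157 -0.2216  0.012 ] [ 0.5154 -0.2216] yaw -9.0 L [0.025 0.055]
px [355.3 192.4] pos [ 0.5396 -0.3167  0.012 ] [ 0.5264 -0.3135] yaw -32.1 L [0.282 0.151]
```

View pics/w28.png

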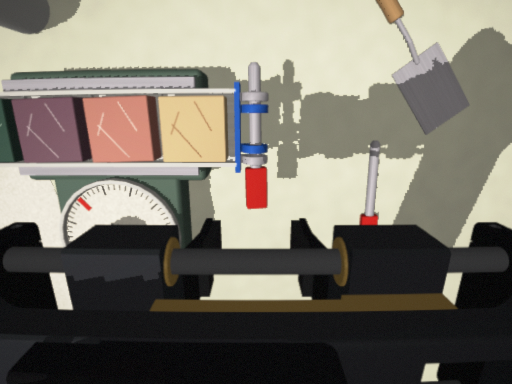

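The right rod is through all four lugs with its handle close up. Next is rod B.

```bash
python3 - <<'E'
from h import *
plan([.425,-.362,.13],-97.5)
E
```

```text
t 42.8 d [-111.9 -138.4  -70.9] rot [0.  0.3 2.1] rows>= 4.0
```

move_arm:
  travel:
    - [-40,-50,0]
    - [-80,-100,0]
    - [-112,-138,-30]
    - [-112,-138,-70]
    - [-112,-138,-70]
    - [-112,-138,-70]
  angular:
    - [0,0,2]
    - [0,0,2]
    - [0,0,2]
    - [0,0,2]
    - [0,0,2]
    - [0,0,2]

```text
time_s: 43.55
ee_pos: [0.4239, -0.3605, 0.1283]
orientation: [-0.046, 0.706, -0.046, -0.706]
contact_force: [0.4, -0.2, 0.5]
grip_width: 0.0437
```

```bash
python3 - <<'E'
from rods import *
st();f=grab('wrist','w29.png');rods(f);plan([.4304,-.3628,.0055],-97.5)
g=cv2.cvtColor(f['image'],cv2.COLOR_RGB2GRAY)
E
```

```text
t 43.55 p [ 0.4239 -0.3605  0.1283] jaw -97.5 x [ 0. -0. -1.] F [ 0.4 -0.2  0.5] w 0.0437 q [-0.26  0.35  1.07  1.85 -0.34  1.14 -0.77]
px [256.9 179.1] pos [ 0.4313 -0.3639  0.012 ] [ 0.4305 -0.3639] yaw -6.8 L [0.02  0.043]
px [49.7 88.3] pos [ 0.5468 -0.1775  0.012 ] [ 0.5465 -0.1769] yaw -10.6 L [0.038 0.06 ]
t 43.6 d [   6.1   -2.2 -123.2] rot [ 0.   0.1 -0. ] rows>= 2.0
```

View pics/w29.png

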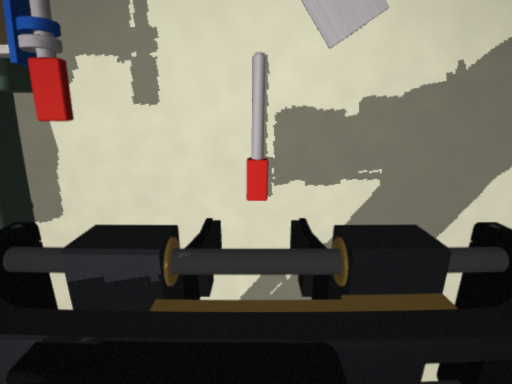

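move_arm:
  travel:
    - [6,-3,-50]
    - [6,-3,-95]
    - [6,-3,-115]
    - [6,-3,-122.5]
    - [6,-3,-122.5]
    - [6,-3,-122.5]
  angular:
    - [0,0,-0.7]
    - [0,0,-0.7]
    - [0,0,-0.7]
    - [0,0,-0.7]
    - [0,0,-0.7]
    - [0,0,-0.7]

```text
time_s: 44.35
ee_pos: [0.4302, -0.3642, 0.0065]
orientation: [-0.051, 0.706, -0.051, -0.705]
contact_force: [0.3, 0.3, 0.5]
grip_width: 0.0433
```

```bash
python3 - <<'E'
from h import *
st();f=grab('wrist','w30.png')
E
```

```text
t 44.35 p [ 0.4302 -0.3642  0.0065] jaw -98.2 x [ 0.002 -0.001 -1.   ] F [0.3 0.3 0.5] w 0.0433 q [-0.11  0.53  0.92  1.93 -0.53  0.94 -0.65]
```

View pics/w30.png

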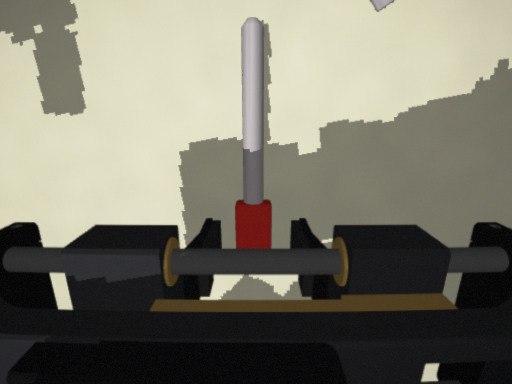

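move_arm:
  travel:
    - [0,0,-1.5]
    - [0,0,-1.5]
    - [0,0,-1.5]
    - [0,0,-1.5]
    - [0,0,-1.5]
    - [0,0,-1.5]
  angular:
    - [0,0,0]
    - [0,0,0]
    - [0,0,0]
    - [0,0,0]
    - [0,0,0]
    - [0,0,0]
  jaw: 1

```text
time_s: 45.15
ee_pos: [0.4293, -0.3636, 0.0036]
orientation: [-0.051, 0.705, -0.051, -0.705]
contact_force: [0.0, 1.8, 2.9]
grip_width: 0.0211
```

move_arm:
  travel:
    - [0,0,2]
    - [0,0,10]
    - [0,0,50]
    - [0,0,110]
    - [0,0,140]
    - [0,0,140]
  angular:
    - [0,0,0]
    - [0,0,0]
    - [0,0,0]
    - [0,0,0]
    - [0,0,0]
    - [0,0,0]

```text
time_s: 45.9
ee_pos: [0.4303, -0.3646, 0.146]
orientation: [-0.05, 0.707, -0.051, -0.704]
contact_force: [-1.0, 0.1, -1.7]
grip_width: 0.0212
```

```bash
python3 - <<'E'
from h import *
st();f=grab('wrist','w31.png');plan(W(-.180,.160,.16),YAW-90)
E
```

```text
t 45.9 p [ 0.4303 -0.3646  0.146 ] jaw -98.2 x [ 0.004 -0.002 -1.   ] F [-1.   0.1 -1.7] w 0.0212 q [-0.26  0.35  1.08  1.82 -0.34  1.17 -0.79]
t 45.95 d [ 40.9 476.2  15.7] rot [ 0.   0.1 -1.5] rows>= 8.0
```

View pics/w31.png

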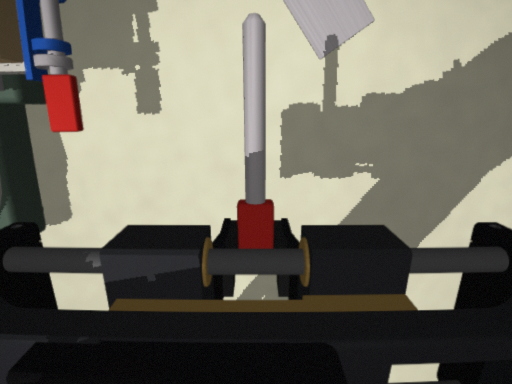

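move_arm:
  travel:
    - [5,60,16]
    - [41,476,16]
    - [41,476,16]
    - [41,476,16]
    - [41,476,16]
    - [41,476,16]
    - [41,476,16]
    - [41,476,16]
    - [41,476,16]
    - [41,476,16]
    - [41,476,16]
  angular:
    - [0,0,0]
    - [0,0,-1.5]
    - [0,0,-1.5]
    - [0,0,-1.5]
    - [0,0,-1.5]
    - [0,0,-1.5]
    - [0,0,-1.5]
    - [0,0,-1.5]
    - [0,0,-1.5]
    - [0,0,-1.5]
    - [0,0,-1.5]

```text
time_s: 47.32
ee_pos: [0.47, 0.1109, 0.1591]
orientation: [0.061, -0.704, 0.061, 0.705]
contact_force: [0.5, -0.6, -1.7]
grip_width: 0.0212
```

```bash
python3 - <<'E'
from h import *
st();f=grab('wrist','w32.png');plan(W(-.180,.160,.0788),YAW-90)
E
```

```text
t 47.33 p [0.47   0.1109 0.1591] jaw -99.9 x [-0.001 -0.    -1.   ] F [ 0.5 -0.6 -1.7] w 0.0212 q [-1.15  0.02  0.85  1.98 -0.01  1.16 -2.04]
t 47.38 d [  0.5   1.5 -80.5] rot [-0.  -0.   0.2] rows>= 2.0
```

View pics/w32.png

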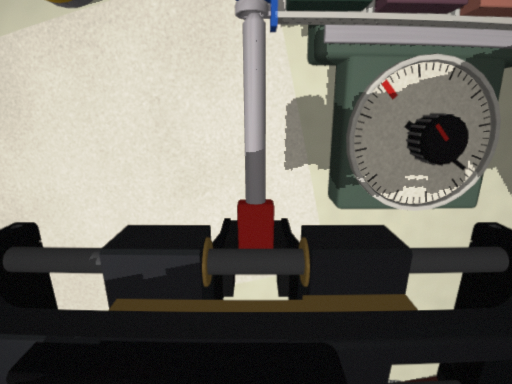

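move_arm:
  travel:
    - [0,1,-30]
    - [0,1,-60]
    - [0,1,-80]
    - [0,1,-80]
    - [10,-1,-80]
    - [20,-2,-80]
    - [20,-2,-80]
    - [20,-2,-80]
  angular:
    - [0,0,0.2]
    - [0,0,0.2]
    - [0,0,0.2]
    - [0,0,0.2]
    - [0,0,0.2]
    - [0,0,0.2]
    - [0,0,0.2]
    - [0,0,0.2]

```text
time_s: 48.38
ee_pos: [0.4904, 0.1103, 0.0797]
orientation: [-0.059, 0.705, -0.059, -0.705]
contact_force: [-0.1, -0.3, -1.1]
grip_width: 0.0212
```

```bash
python3 - <<'E'
from h import *
st();print(S(r.sense()['ee_pos']));f=grab('wrist','w33.png')
cv2.imwrite('pics/w33z.png',cv2.resize(f['image'][0:120,180:330],None,fx=5,fy=5,interpolation=cv2.INTER_CUBIC)[:,:,::-1])
print(proj(f,[W(-.034,.147,.081),W(-.034,.173,.081),W(-.034,.16,.094)]))
g=cv2.cvtColor(f['image'],cv2.COLOR_RGB2GRAY)
for row in (40,140): print(row,g[row,238:274].tolist())
print(S(ray(f,[(254.,40)],.0812)[0]),S(ray(f,[(255.,140)],.0812)[0]))
E
```

```text
t 48.38 p [0.4904 0.1103 0.0797] jaw -99.6 x [ 0. -0. -1.] F [-0.1 -0.3 -1.1] w 0.0212 q [-1.07  0.21  0.85  2.02 -0.19  0.99 -1.87]
[-0.16015383  0.16109969  0.07966614]
[[281.77261179   8.12806134]
 [231.15118876   7.95233286]
 [256.55764213  -1.8218774 ]]
40 [228, 228, 227, 226, 203, 148, 149, 158, 166, 177, 183, 184, 182, 186, 193, 192, 188, 182, 174, 166, 158, 149, 142, 128, 118, 105, 98, 147, 230, 233, 230, 227, 224, 226, 228, 230]
140 [235, 233, 233, 235, 238, 235, 189, 159, 169, 175, 183, 194, 194, 195, 192, 191, 186, 184, 177, 165, 161, 153, 144, 130, 117, 101, 90, 100, 134, 137, 137, 134, 134, 132, 134, 134]
[-0.0493085   0.16123474  0.0812    ] [-0.10145408  0.16057235  0.0812    ]
```

View pics/w33z.png

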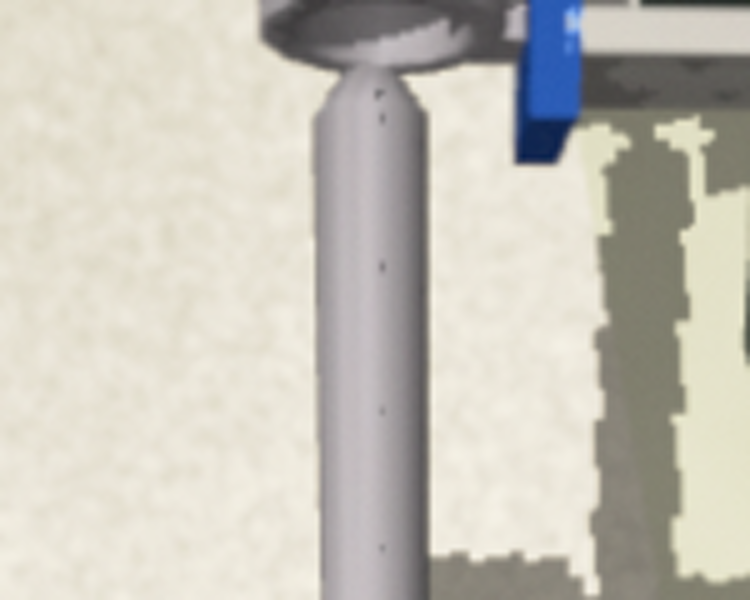

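move_arm:
  travel:
    - [0,-1,-1]
    - [4,-1.8,-1]
    - [8,-2.5,-1]
    - [12,-3.2,-1]
    - [16,-3.9,-1]
    - [20,-4.5,-1]
    - [20,-4.5,-1]
  angular:
    - [0,0,0]
    - [0,0,0]
    - [0,0,0]
    - [0,0,0]
    - [0,0,0]
    - [0,0,0]
    - [0,0,0]

```text
time_s: 49.3
ee_pos: [0.5106, 0.1058, 0.0785]
orientation: [-0.059, 0.705, -0.059, -0.705]
contact_force: [0.1, 0.1, -1.2]
grip_width: 0.0215
```

```bash
python3 - <<'E'
from h import *
st();print(S(r.sense()['ee_pos']));f=grab('wrist','w34.png')
cv2.imwrite('pics/w34z.png',cv2.resize(f['image'][0:150,160:350],None,fx=4,fy=4,interpolation=cv2.INTER_CUBIC)[:,:,::-1])
E
```

```text
t 49.3 p [0.5106 0.1058 0.0785] jaw -99.6 x [ 0. -0. -1.] F [ 0.1  0.1 -1.2] w 0.0215 q [-1.03  0.26  0.84  1.98 -0.23  1.   -1.81]
[-0.13948389  0.16005032  0.07851631]
```

View pics/w34z.png

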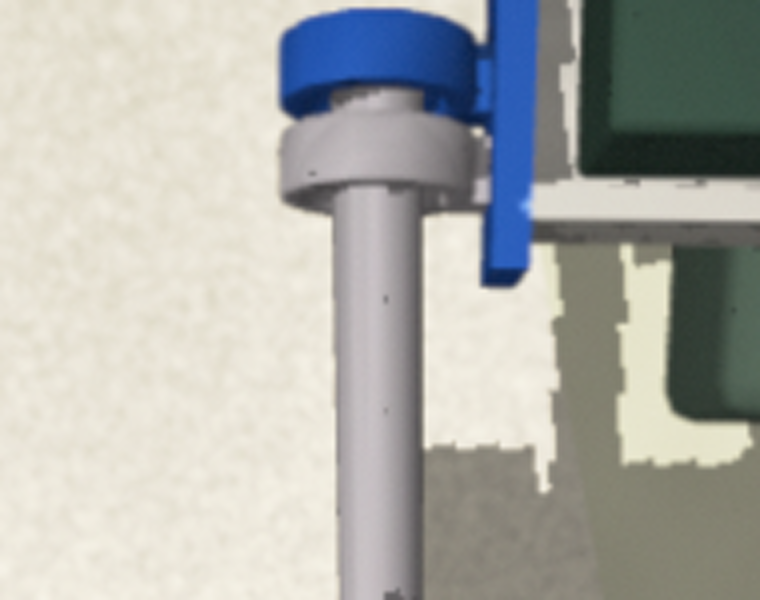

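Through the first lugs without resistance. Continuing by 79 mm.

move_arm:
  travel:
    - [8,-1.4,0]
    - [16,-2.7,0]
    - [24,-4.1,0]
    - [32,-5.5,0]
    - [40,-6.8,0]
    - [46,-7.9,0]
    - [46,-7.9,0]
  angular:
    - [0,0,0]
    - [0,0,0]
    - [0,0,0]
    - [0,0,0]
    - [0,0,0]
    - [0,0,0]
    - [0,0,0]

```text
time_s: 50.22
ee_pos: [0.5567, 0.0977, 0.0785]
orientation: [-0.059, 0.705, -0.059, -0.705]
contact_force: [-0.1, -0.6, -0.9]
grip_width: 0.0213
```

move_arm:
  travel:
    - [8,-1.4,0]
    - [16,-2.7,0]
    - [24,-4.1,0]
    - [30,-5.1,0]
    - [33,-5.6,0]
    - [33,-5.6,0]
    - [33,-5.6,0]
  angular:
    - [0,0,0]
    - [0,0,0]
    - [0,0,0]
    - [0,0,0]
    - [0,0,0]
    - [0,0,0]
    - [0,0,0]

```text
time_s: 51.1
ee_pos: [0.5891, 0.0925, 0.0785]
orientation: [0.059, -0.705, 0.059, 0.705]
contact_force: [-0.2, 0.3, -1.4]
grip_width: 0.0213
```

```bash
python3 - <<'E'
from h import *
st();print(S(r.sense()['ee_pos']));f=grab('wrist','w35.png')
E
```

```text
t 51.1 p [0.5891 0.0925 0.0785] jaw -99.5 x [-0.  0. -1.] F [-0.2  0.3 -1.4] w 0.0213 q [-0.87  0.44  0.8   1.8  -0.35  1.06 -1.67]
[-0.05985779  0.16018093  0.07849893]
```

View pics/w35.png

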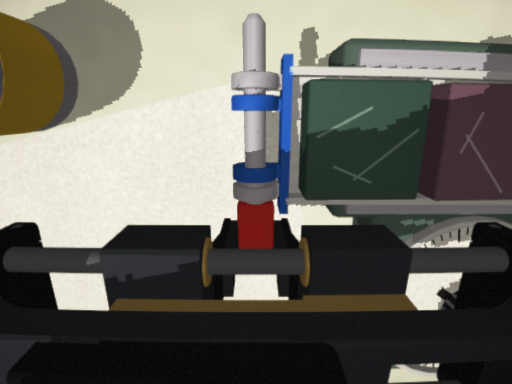

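move_arm:
  travel:
    - [0,0,-1]
    - [0,0,-2]
    - [0,0,-2.5]
    - [0,0,-2.5]
  angular:
    - [0,0,0]
    - [0,0,0]
    - [0,0,0]
    - [0,0,0]

```text
time_s: 51.65
ee_pos: [0.5893, 0.0924, 0.076]
orientation: [0.059, -0.705, 0.059, 0.705]
contact_force: [0.4, 0.2, -0.8]
grip_width: 0.0214
```

move_arm:
  travel:
    - [0,0,0]
    - [0,0,0]
    - [0,0,0]
    - [0,0,0]
    - [0,0,30]
    - [0,0,90]
    - [0,0,130]
    - [0,0,130]
  angular:
    - [0,0,0]
    - [0,0,0]
    - [0,0,0]
    - [0,0,0]
    - [0,0,0]
    - [0,0,0]
    - [0,0,0]
    - [0,0,0]
  jaw: 0.5

```text
time_s: 52.65
ee_pos: [0.5911, 0.0924, 0.2093]
orientation: [-0.06, 0.706, -0.058, -0.703]
contact_force: [0.3, 0.2, -0.4]
grip_width: 0.0436
```

```bash
python3 - <<'E'
from h import *
st();f=grab('wrist','w36.png');plan(W(-.128,0,.2),YAW)
E
```

```text
t 52.65 p [0.5911 0.0924 0.2093] jaw -99.6 x [ 0.005  0.002 -1.   ] F [ 0.3  0.2 -0.4] w 0.0436 q [-0.94  0.3   0.87  1.65 -0.24  1.29 -1.76]
t 52.7 d [ -95.  -146.5   -7.2] rot [-0.2  0.  89.8] rows>= 9.0
```

View pics/w36.png

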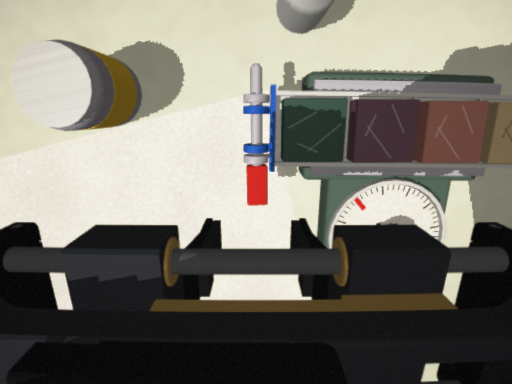

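Both rods are in. Now I'll move to view the dial fully.

move_arm:
  travel:
    - [-148,-172,60]
    - [-148,-172,60]
    - [-148,-172,60]
    - [-148,-172,60]
    - [-148,-172,60]
    - [-148,-172,60]
    - [-148,-172,60]
    - [-148,-172,60]
  angular:
    - [0,0,10]
    - [0,0,20]
    - [0,0,30]
    - [0,0,35]
    - [0,0,35]
    - [0,0,35]
    - [0,0,35]
    - [0,0,35]
  jaw: 0

```text
time_s: 53.7
ee_pos: [0.4414, -0.079, 0.2655]
orientation: [-0.157, -0.689, -0.156, 0.69]
contact_force: [-0.7, 0.2, -0.1]
grip_width: 0.0869
```

```bash
python3 - <<'E'
from h import *
st();f=grab('wrist','w37.png');grab('top','t37.png')
print(proj(f,[W(-.128,0,.061),W(-.128,0,.094),W(-.074,0,.061)]))
E
```

```text
t 53.7 p [ 0.4414 -0.079   0.2655] jaw -64.5 x [-0.001 -0.002 -1.   ] F [-0.7  0.2 -0.1] w 0.0869 q [-0.93 -0.25  0.87  1.89  0.19  1.42 -1.23]
[[254.9916041  123.38532446]
 [254.97364858 124.56015475]
 [280.12668228  87.0596726 ]]
```

View pics/w37.png

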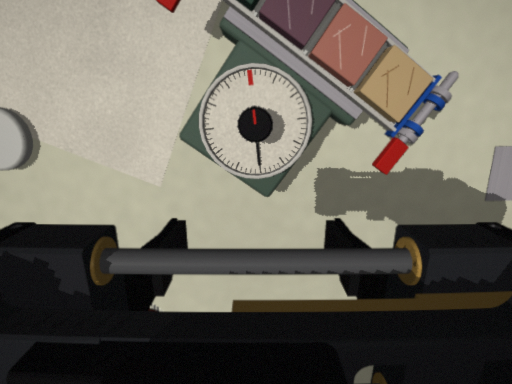

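```bash
cat > dial.py <<'E'
from h import *
def dial(f,z=.0615):
    im=f['image'];hsv=cv2.cvtColor(im,cv2.COLOR_RGB2HSV)
    # polar resample via scale-frame sampling
    th=np.radians(np.arange(0,360,.5));A=W(-.128,0,0)
    out=[]
    for rr in np.arange(.030,.0535,.001):
        P=np.array([W(-.128+rr*np.cos(t),-rr*np.sin(t),z) for t in th])
        p=proj(f,P).astype(np.float32)
        out.append(cv2.remap(im,p[:,0].reshape(1,-1),p[:,1].reshape(1,-1),cv2.INTER_LINEAR)[0])
    out=np.array(out).astype(float)
    red=(out[:,:,0]-out[:,:,1:].max(2)).clip(0)[10:].sum(0)
    dark=(90-out.max(2)).clip(0)[4:15].min(0) if 0 else out.max(2)[2:14].max(0)
    w=red*(red>red.max()*.4);zc=np.degrees(np.angle((w*np.exp(1j*th)).sum()))
    i=np.argmin(dark);sel=np.abs((np.degrees(th)-np.degrees(th[i])+180)%360-180)<6
    ww=((dark[sel].max()-dark[sel])-.5*np.ptp(dark[sel])).clip(0);nc=np.degrees(np.angle((ww*np.exp(1j*th[sel])).sum()))
    print('zero cw',zc.round(1),'max',red.max().round(0),'needle cw',nc.round(1),'dark',dark[i].round(0),'need cw turn',((nc-zc+180)%360-180).round(1),'dist mm',(108*np.sin(np.radians(abs(nc-zc))/2)).round(1))
    return out
if __name__=='__main__':
    f=grab('wrist');o=dial(f)
    f=grab('top');dial(f)
E
python3 dial.py
```

```text
zero cw -41.8 max 889.0 needle cw 139.2 dark 38.0 need cw turn -179.0 dist mm 108.0
zero cw 123.0 max 633.0 needle cw 163.6 dark 45.0 need cw turn 40.6 dist mm 37.5
```

```bash
python3 - <<'E'
from h import *
plan(W(-.128,0,.072),-64.5)
E
```

```text
t 53.9 d [  53.6   25.5 -193.9] rot [ 0. -0.  0.] rows>= 4.0
```

move_arm:
  travel:
    - [54,25.5,-20]
    - [54,25.5,-60]
    - [54,25.5,-110]
    - [54,25.5,-110]
    - [54,25.5,-110]
  angular:
    - [0,0,0]
    - [0,0,0]
    - [0,0,0]
    - [0,0,0]
    - [0,0,0]

```text
time_s: 54.52
ee_pos: [0.4961, -0.0543, 0.1576]
orientation: [0.156, 0.69, 0.155, -0.689]
contact_force: [0.1, -0.7, -0.4]
grip_width: 0.087
```

```bash
python3 - <<'E'
from h import *
st();f=grab('wrist','w38.png');plan(W(-.128,0,.072),-64.5);print(S(r.sense()['ee_pos']))
E
```

```text
t 54.52 p [ 0.4961 -0.0543  0.1576] jaw -64.6 x [ 0.001 -0.    -1.   ] F [ 0.1 -0.7 -0.4] w 0.087 q [-0.96  0.08  1.05  1.95 -0.08  1.15 -1.01]
t 54.58 d [ -1.5   0.3 -86. ] rot [-0.   0.1  0.1] rows>= 2.0
[-1.26431114e-01 -3.61219433e-05  1.58038250e-01]
```

View pics/w38.png

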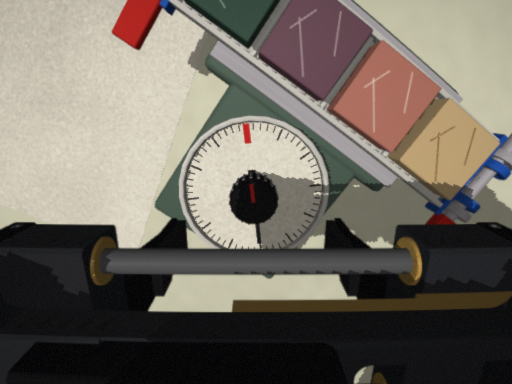

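move_arm:
  travel:
    - [-1,0,-40]
    - [-1,0,-70]
    - [-1,0,-85]
    - [-1,0,-85]
    - [-1,0,-85]
  angular:
    - [0,0,0]
    - [0,0,0]
    - [0,0,0]
    - [0,0,0]
    - [0,0,0]

```text
time_s: 55.2
ee_pos: [0.4954, -0.0541, 0.0725]
orientation: [0.156, 0.69, 0.156, -0.689]
contact_force: [-0.3, 0.3, -0.2]
grip_width: 0.0872
```

```bash
python3 - <<'E'
from h import *
st();print(S(r.sense()['ee_pos']))
E
```

```text
t 55.2 p [ 0.4954 -0.0541  0.0725] jaw -64.5 x [ 0.002  0.001 -1.   ] F [-0.3  0.3 -0.2] w 0.0872 q [-0.87  0.25  1.01  2.04 -0.25  0.98 -0.86]
[-1.27547648e-01 -8.46743046e-05  7.24695922e-02]
```

move_arm:
  travel:
    - [0,0,0]
    - [0,0,0]
    - [0,0,0]
    - [0,0,0]
    - [0,0,0]
    - [0,0,0]
  angular:
    - [0,0,0]
    - [0,0,0]
    - [0,0,0]
    - [0,0,0]
    - [0,0,0]
    - [0,0,0]
  jaw: 1
  newtons: 15

```text
time_s: 55.95
ee_pos: [0.494, -0.0534, 0.071]
orientation: [-0.155, -0.689, -0.156, 0.69]
contact_force: [-1.9, 3.5, 2.1]
grip_width: 0.0414
```

```bash
python3 - <<'E'
from h import *
st();f=grab('wrist','w39.png');print(S(r.sense()['ee_pos']),r.sense()['torque'])
E
```

```text
t 55.95 p [ 0.494  -0.0534  0.071 ] jaw -64.5 x [-0.001  0.001 -1.   ] F [-1.9  3.5  2.1] w 0.0414 q [-0.87  0.25  1.    2.04 -0.26  0.98 -0.86]
[-0.12903919  0.00032644  0.07098203] [ 0.70363375  0.69740179 -0.00815069]
```

View pics/w39.png

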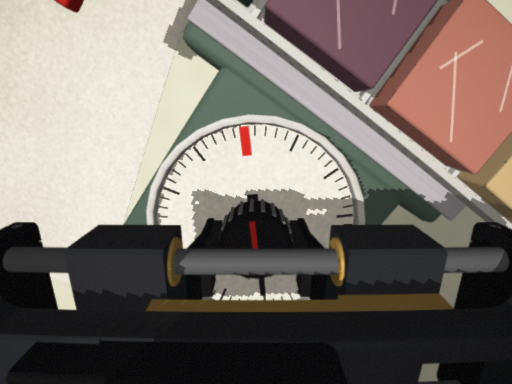

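move_arm:
  travel:
    - [0,0,0]
    - [0,0,0]
    - [0,0,0]
    - [0,0,0]
    - [0,0,0]
    - [0,0,0]
    - [0,0,0]
    - [0,0,0]
    - [0,0,0]
    - [0,0,0]
    - [0,0,0]
    - [0,0,0]
  angular:
    - [0,0,5]
    - [0,0,13]
    - [0,0,22]
    - [0,0,31]
    - [0,0,40]
    - [0,0,49]
    - [0,0,58]
    - [0,0,67]
    - [0,0,76]
    - [0,0,85]
    - [0,0,90]
    - [0,0,90]

```text
time_s: 57.5
ee_pos: [0.4956, -0.054, 0.0711]
orientation: [0.599, 0.377, 0.597, -0.377]
contact_force: [6.1, 0.3, -6.0]
grip_width: 0.0414
```

```bash
python3 - <<'E'
from h import *
st();f=grab('wrist','w40.png');print(S(r.sense()['ee_pos']),r.sense()['torque'])
E
```

```text
t 57.5 p [ 0.4956 -0.054   0.0711] jaw 25.5 x [ 0.003 -0.    -1.   ] F [ 6.1  0.3 -6. ] w 0.0414 q [-0.64  0.19  0.73  2.03 -0.16  0.97  0.61]
[-1.27369934e-01  3.51662279e-05  7.10867415e-02] [ 0.16803767 -1.20666932  0.00992353]
```

View pics/w40.png

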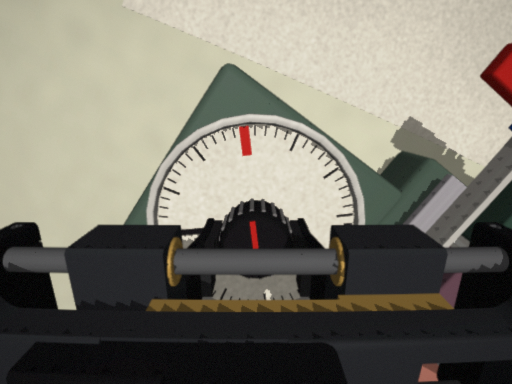

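The knob follows the gripper. I'll turn it another 87° and then fine-tune.

move_arm:
  travel:
    - [0,0,0]
    - [0,0,0]
    - [0,0,0]
    - [0,0,0]
    - [0,0,0]
    - [0,0,0]
    - [0,0,0]
    - [0,0,0]
    - [0,0,0]
    - [0,0,0]
    - [0,0,0]
    - [0,0,0]
  angular:
    - [0,0,5]
    - [0,0,13]
    - [0,0,22]
    - [0,0,31]
    - [0,0,40]
    - [0,0,49]
    - [0,0,58]
    - [0,0,67]
    - [0,0,76]
    - [0,0,83]
    - [0,0,87]
    - [0,0,87]

```text
time_s: 59.05
ee_pos: [0.4962, -0.0524, 0.0711]
orientation: [0.695, -0.138, 0.692, 0.139]
contact_force: [8.6, 6.2, -8.3]
grip_width: 0.0415
```

```bash
python3 - <<'E'
from dial import *
st();f=grab('wrist','w41.png');print(S(r.sense()['ee_pos']));dial(f)
cv2.imwrite('pics/w41z.png',cv2.resize(f['image'][100:226,150:370],None,fx=3.6,fy=3.6,interpolation=cv2.INTER_CUBIC)[:,:,::-1])
E
```

```text
t 59.05 p [ 0.4962 -0.0524  0.0711] jaw 112.6 x [ 0.004  0.001 -1.   ] F [ 8.6  6.2 -8.3] w 0.0415 q [-0.47  0.17  0.53  2.03 -0.11  0.96  2.08]
[-0.12703962  0.00166874  0.07110063]
zero cw 143.1 max 980.0 needle cw 38.6 dark 18.0 need cw turn -104.5 dist mm 85.4
```

View pics/w41z.png

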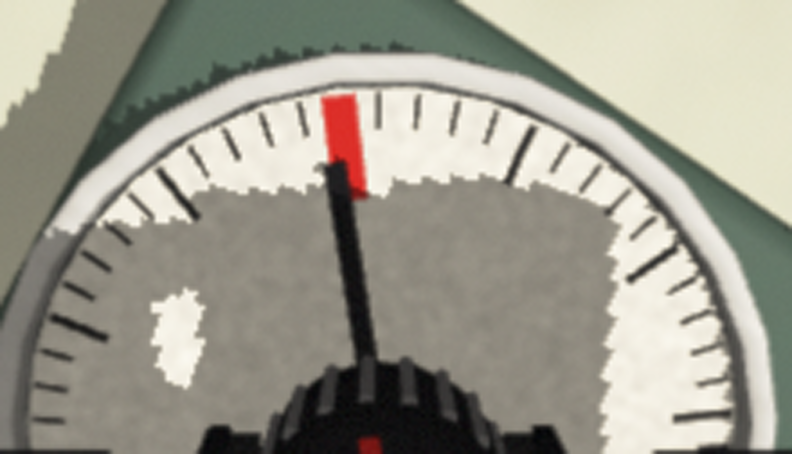

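move_arm:
  travel:
    - [0,0,0]
    - [0,0,0]
    - [0,0,0]
  angular:
    - [0,0,2]
    - [0,0,2]
    - [0,0,2]

```text
time_s: 59.48
ee_pos: [0.4962, -0.0524, 0.0711]
orientation: [0.692, -0.15, 0.69, 0.15]
contact_force: [8.1, 7.0, -9.0]
grip_width: 0.0416
```

```bash
python3 - <<'E'
from dial import *
st();f=grab('wrist','w42.png');dial(f)
cv2.imwrite('pics/w42z.png',cv2.resize(f['image'][110:190,200:290],None,fx=7,fy=7,interpolation=cv2.INTER_CUBIC)[:,:,::-1])
E
```

```text
t 59.48 p [ 0.4962 -0.0524  0.0711] jaw 114.5 x [ 0.004  0.001 -1.   ] F [ 8.1  7.  -9. ] w 0.0416 q [-0.46  0.17  0.53  2.03 -0.11  0.96  2.12]
zero cw 140.6 max 697.0 needle cw 36.0 dark 18.0 need cw turn -104.6 dist mm 85.4
```

View pics/w42z.png

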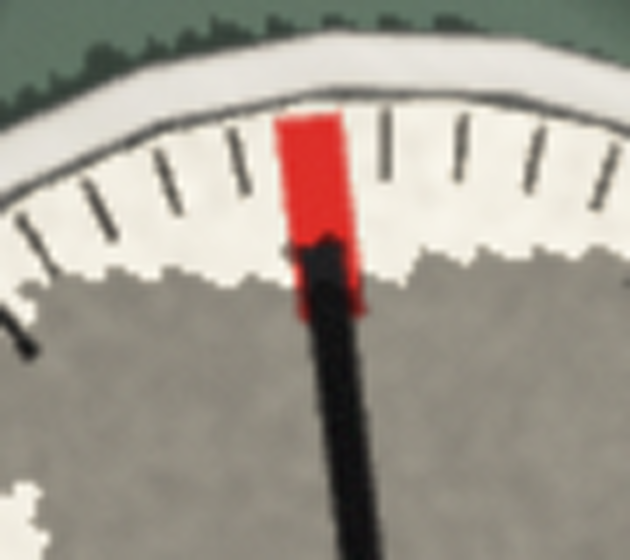

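Aligned to about 0.5 mm: needle tip at (246,144), bar centre at (247,144). Releasing.

move_arm:
  travel:
    - [0,0,0]
    - [0,0,0]
    - [0,0,0]
    - [0,0,0]
    - [0,0,0]
    - [0,0,20]
    - [0,0,60]
    - [0,0,60]
  angular:
    - [0,0,0.5]
    - [0,0,0.5]
    - [0,0,0.5]
    - [0,0,0.5]
    - [0,0,0.5]
    - [0,0,0.5]
    - [0,0,0.5]
    - [0,0,0.5]
  jaw: 0

```text
time_s: 60.52
ee_pos: [0.4962, -0.0542, 0.1337]
orientation: [0.692, -0.153, 0.689, 0.153]
contact_force: [0.3, -0.8, -0.2]
grip_width: 0.0876
```

```bash
python3 - <<'E'
from dial import *
st();f=grab('wrist','w43.png');dial(f)
cv2.imwrite('pics/w43z.png',cv2.resize(f['image'][90:226,180:330],None,fx=4.4,fy=4.4,interpolation=cv2.INTER_CUBIC)[:,:,::-1])
E
```

```text
t 60.52 p [ 0.4962 -0.0542  0.1337] jaw 114.9 x [ 0.005  0.001 -1.   ] F [ 0.3 -0.8 -0.2] w 0.0876 q [-0.48  0.09  0.53  1.96 -0.05  1.1   2.08]
zero cw 140.1 max 366.0 needle cw 139.4 dark 18.0 need cw turn -0.7 dist mm 0.7
```

View pics/w43z.png

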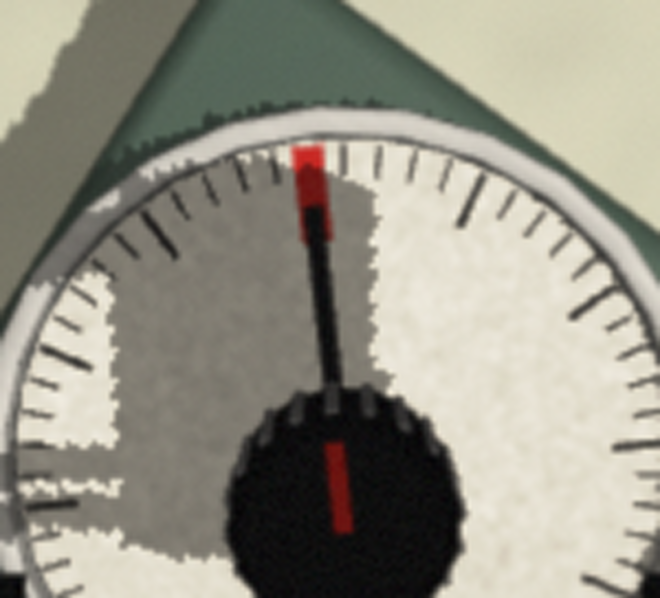

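The needle lies right over the red bar. I'll back off for a last overall check.

move_arm:
  travel:
    - [0,0,60]
    - [-20,60,120]
    - [-40,120,150]
    - [-60,180,170]
    - [-60,240,170]
    - [-60,280,170]
    - [-60,280,170]
  angular:
    - [0,0,0]
    - [0,0,0]
    - [0,0,0]
    - [0,0,0]
    - [0,0,0]
    - [0,0,0]
    - [0,0,0]

```text
time_s: 61.45
ee_pos: [0.4325, 0.2305, 0.2995]
orientation: [0.689, -0.155, 0.691, 0.155]
contact_force: [1.2, -1.9, -0.1]
grip_width: 0.087
```

```bash
python3 - <<'E'
from dial import *
st();f=grab('top');dial(f)
cv2.imwrite('pics/t44.png',cv2.resize(f['image'][120:250,200:360],None,fx=5,fy=4.6,interpolation=cv2.INTER_CUBIC)[:,:,::-1])
g=grab('scene');cv2.imwrite('pics/s44.png',cv2.resize(g['image'][130:260,170:300],None,fx=4.6,fy=4.6,interpolation=cv2.INTER_CUBIC)[:,:,::-1])
E
```

```text
t 61.45 p [0.4325 0.2305 0.2995] jaw 115.4 x [-0.002 -0.001 -1.   ] F [ 1.2 -1.9 -0.1] w 0.087 q [-0.78 -0.03  0.2   1.73  0.01  1.45  1.43]
zero cw 27.8 max 121.0 needle cw 138.6 dark 53.0 need cw turn 110.8 dist mm 88.9
```

View pics/t44.png

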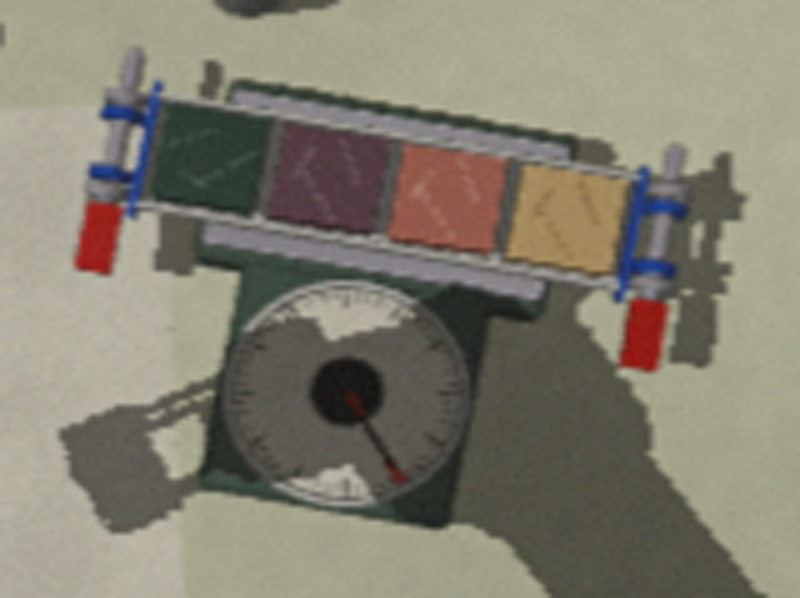

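View pics/s44.png

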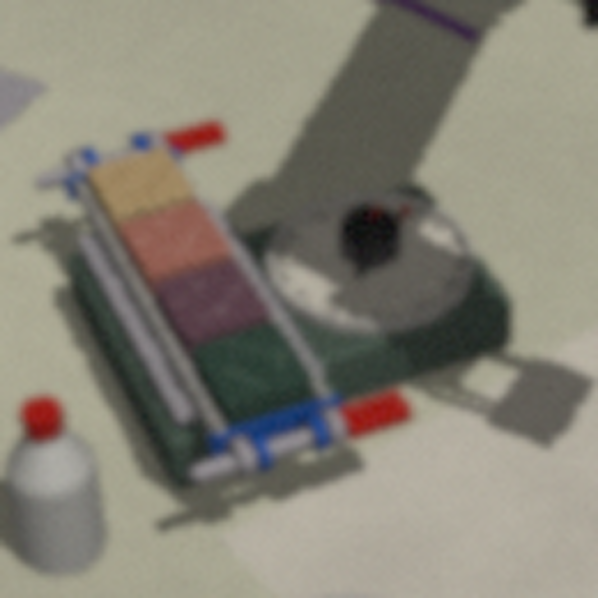

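move_arm:
  travel:
    - [0,0,0]
    - [0,0,0]
    - [0,0,0]
    - [0,0,0]
  angular:
    - [0,0,0]
    - [0,0,0]
    - [0,0,0]
    - [0,0,0]

```text
time_s: 62.05
ee_pos: [0.4344, 0.2255, 0.3011]
orientation: [0.691, -0.153, 0.69, 0.153]
contact_force: [0.1, 0.5, -0.3]
grip_width: 0.087
```

```bash
python3 -c "
from h import *
st();print(r.job_done())"
```

```text
t 62.05 p [0.4344 0.2255 0.3011] jaw 114.9 x [ 0.  0. -1.] F [ 0.1  0.5 -0.3] w 0.087 q [-0.78 -0.04  0.2   1.73  0.01  1.45  1.43]
the job is handed in; nothing more can be done
None
```

The job is handed in at 62 s. All four tiles lie in their cells, both lock rods are through all four lugs at their ends with the red handles close up, and the scale is tared.

**What the last checks showed:**
- **Tiles and rods:** the final top and side pictures show four tiles lying flat and both rods fully in, with their tips about 28 mm past the last lug.
- **Tare:** after I let go of the knob, the wrist picture gave the needle at 139.4° and the zero mark at 140.1°, about 0.7 mm apart at the tip. The limit is 4 mm.
- **Bystanders:** I did not touch or approach the tin, bottle, lid, spatula or the purple look-alike, but I did not measure them again at the end.

**What went wrong or disagreed:**
- **Rod A:** it was knocked about 28 mm during the run and I had to find it again. My first grasp on it missed because the fingers were still open when I lifted. On the second try the fingertips pressed the bench, with the wrist reading about 51 N upward; that is under the 120 N wrist limit.
- **Automatic dial reading:** it found the wrong mark when the gripper or shadows covered part of the dial. In the last top picture it put the zero mark at 28°, which is false. I relied on the clear wrist picture, and the top picture by eye also shows the needle on the red mark.

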